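# Pack the samples under the cantilever tray and lock it

## Robot

A 6-joint arm with a two-finger parallel gripper is mounted at the origin on a cart in front of the work surface, level with it; the furniture and walls round the work are solid. World frame = base frame: x ahead of the robot, y to its left, z up, the work surface at z = 0. Lengths are in m, angles in rad, forces in N, time in s.
With the tool pointing down it reaches from about 0.325 to 0.85 m from the base axis. Payload 4.4 kg.
Tool frame: the origin (TCP) lies midway between the tips of the shut fingers; the grasp point (between the pads) lies 19 mm behind it; x points along the fingers, y is the direction in which the jaws open and shut, and the axes are right-handed (so a half turn about x gives the same grasp; the last joint's range is limited). The gripper opens to 94 mm and grips with 3 to 60 N. Pads are 16 mm wide; open, the fingers measure 119 mm over their backs; the gripper's body (75 mm by 177 mm) begins 78 mm behind the grasp point.
Start: joints at [-1.321, 0.207, 1.542, -0, 1.393, -0.15], TCP at [0.224, -0.53, 0.205] pointing down, gripper open.
Joint ranges: [-2.73, 2.73], [-0.86, 2.22], [0.23, 2.46], [-1.11, 4.25], [0.08, 2.63], [-2.82, 2.82]. Speed limits (rad/s): [2.79, 2.79, 3.14, 3.14, 3.14, 3.14].

## Interface

Orientations are given as a rotation vector (axis times angle).
In Python, from cell import arm, optics, job, spot_in gives the robot as it stands.
- The arm moves only by the tool servo_tool, never from a script. Its argument "increments" is a list of rows, each an object with "delta_pos": the shift along the tool's x, y, z in mm, a list of three; "angular": the turn, a rotation vector about the tool's x, y, z in rad, a list of three; "fingers": the opening, from 0 (shut) to 1 (fully open). A call has 1 to 10 rows; each row shifts and turns the pose as measured when the row begins, along the tool's axes as they then stand; what a row does not reach is not made up. A row lasts 1/8 s, in which the tool goes at most 62.5 mm and 10.7 degrees, less where a joint would pass 70% of its speed; a pose out of reach is approached as far as the arm can. A call with a gripper value outside its range is refused whole. The fingers move at their own pace and stop on an object; the grip force is fixed at half the most. Time passes only in rows, so rows that do not move let the fingers close. It gives the time, the measured TCP pose, the force and the opening at its end, in the units of the state.
- arm.get_state(): the state, without advancing time (a new reading comes with each control period).
- optics.grab_frame(name): name is "scene" or "top" or "wrist"; returns a dict with "color" (480x640x3 uint8, blue, green, red), "vertical_fov" (degrees; the focal length in pixels is half the picture's height over the tangent of half this angle, whatever the lens; pixels are square), "cx", "cy" (the principal point, pixels), "rvec" (rotation vector, rad) and "tvec" (3), from world to camera coordinates, as OpenCV has them; the wrist camera has in their place "mount" (4x4, takes a point from camera to tool coordinates, whose origin is the TCP and whose axes are the tool frame's). Camera axes: x right, y down, z forward; pixel columns grow to the right and rows downward; lengths in m; the calibration is good to about 2 mm. A picture is of the moment at which its call begins: read the wrist's pose just before it. There is no depth.
- job.job_done(): hands the job in, once; it reports no verdict.
Trained networks look in the newest picture that a camera, given by its name, has taken for a name from the list of things; names that differ only in an ending like _2 or _b are one class to them, and where a whole thing is asked for, a point or a joint stands for the part that bears it (a point fixed in the world has none). Each returns a list of dicts, best first, with "p" (0 to 1); they miss things now and then, are a little off and sometimes report something else, mostly with a low value. They report only what shows in the picture. A call takes as long as a camera call.
- spot_in(camera, name): "pixel" ([column, row] in pixels, amid what is visible of it).
The state is a dict: "clock": time; "qpos": joint angles; "qd": joint speeds; "tau": joint torques, N m; "tool_pos": TCP position; "tool_rot": TCP orientation; "ft_force": force on the tool from outside, world axes, zero at the start; "torque": the same for the moment, N m; "gripper_width": finger opening in m.
Only numpy, scipy, OpenCV 4.12 (cv2) and the standard library are available. Lean on these libraries where they do the work, as an engineer would, in place of code of your own. Each camera call takes 0.05 s, during which the arm holds its last target.

## Task

Put the test set away in the storage box: turn the lock wheel until the pointer on its far rim stands at the green mark, then swing the blue tray by its handle up and over to the left until it rests fully open, and put every sample vial standing along the near side of the table, in front of the box, the black loupe, and the one blue-capped bottle from the crate into the compartment underneath. Then swing the tray fully back down and turn the wheel until the pointer stands at the red mark. Keep the clips in the tray and the white-capped bottles standing in their crate, and leave the white cup and the marker alone.

Things in the scene. Friction and masses are not known exactly. Their poses are not given: they have to be found in the camera images.
- lock_wheel (a joint): angle of the black lock wheel (100 mm across, flat, turning about a vertical axis on a pedestal at the box's right-hand (-y) side), rad: 0 = pointer straight away along the box's +x, growing anticlockwise seen from above; stops at -1.1 and +1.1, light friction (0.06 N m), stays where it is left. A steel hold-down arm under the wheel turns with it: it lies over the tray's lug when the pointer is near the red mark and clears it near the green mark
- wheel_grip (a point): centre of the wheel's raised finger bar, on the wheel's axis, 138 mm above the table; the bar is 60 mm long along this frame's x (which points to the pointer), 16 mm thick along its y, its top is 13 mm above this point and the wheel's disc 20 mm below it
- pointer_tip (a point): tip of the white pointer on the far rim of the wheel, 58 mm from the axis along wheel_grip's +x, 111 mm above the table
- green_mark (a point): where the pointer tip stands when it is exactly at the green (unlocked) flag, a 10x8x30 mm peg on the arc rail behind the wheel, 10 mm further out; the flag's place on the rail (0.4 to 0.8 rad) differs from start to start and is fixed then
- red_mark (a point): the same for the red (locked) flag, at -0.8 to -0.4 rad
- compartment (a point): centre of the floor of the grey storage box's compartment, 6 mm above the table; box axes: x across (away from the robot), y to the left. Inside 180 (x) by 150 (y) mm, walls 5 mm thick, rims 80 mm above the table. The box is fixed. The blue tray covers it when down; the tray swings to +y
- tray_arm (a joint): swing of the tray's links, rad: 0 = tray down on the box, 2.0 = fully over to the +y side, where it rests against its stop, clear of the compartment. The tray stays level. Links 110 mm long: at value q everything on the tray is shifted, along the box's y by 0.110*(cos(2.793-q)-cos(2.793)) and upward by 0.110*(sin(2.793-q)-sin(2.793)) m. Damped; it sinks slowly to the nearer end if let go (the top is at q = 1.22)
- tray_handle (a point): middle of the tray's handle, a steel bar 12 mm thick and 84 mm long along this frame's x, 140 mm above the table with the tray down, 44 mm of free height under it; the tray with its load weighs about 0.35 kg
- tray_floor (a point): centre of the tray's inner floor; inside 182 (x) by 152 (y) mm, rims 20 mm above this floor; axes as the box's. Two black clips lie loose in it
- crate_in (a point): centre of the inner floor (5 mm above the table) of the fixed low plywood crate, inside 200 (x) by 150 (y) mm, rims 34 mm above the table; five bottles stand in it, on a grid of three places 60 mm apart along its x and two 60 mm apart along its y, one place empty
- bottle_p_c (a point): centre (33 mm up) of the one bottle with a blue cap, in the crate; body 27 mm across up to 50 mm, cap 20 mm across up to 66 mm; z = its upright axis; about 31 g
- bottle_k1_c (a point): centre (33 mm up) of a white-capped bottle, 27 mm across, 66 mm tall, standing in the crate, to stay there; z = its upright axis
- bottle_k2_c (a point): centre (33 mm up) of a white-capped bottle, 27 mm across, 66 mm tall, standing in the crate, to stay there; z = its upright axis
- bottle_k3_c (a point): centre (33 mm up) of a white-capped bottle, 27 mm across, 66 mm tall, standing in the crate, to stay there; z = its upright axis
- bottle_k4_c (a point): centre (33 mm up) of a white-capped bottle, 27 mm across, 66 mm tall, standing in the crate, to stay there; z = its upright axis
- vial_a1_c (a point): centre (half-way up) of the sample vial, beige, with white cap, 23 mm across, 56 mm tall, cap 20 mm across from 44 mm up; z = its upright axis; stands on the table in front of the box; may be absent
- vial_b2_c (a point): centre (half-way up) of the sample vial, grey-blue, with black cap, 23 mm across, 56 mm tall, cap 20 mm across from 44 mm up; z = its upright axis; stands on the table in front of the box; may be absent
- vial_c3_c (a point): centre (half-way up) of the sample vial, salmon, with white cap, 23 mm across, 56 mm tall, cap 20 mm across from 44 mm up; z = its upright axis; stands on the table in front of the box; may be absent
- sensor_clip_1_c (a point): centre of a loose black clip, 21x44x13 mm, lying in the tray
- sensor_clip_2_c (a point): centre of a loose black clip, 21x44x13 mm, lying in the tray
- loupe_c (a point): centre (half-way up) of the black stand loupe, a round tube 44 mm across, 46 mm tall, z = its upright axis; stands at the front left of the table; to be packed too
- mix_cup: white mixing cup, 57 mm across, 48 mm tall, origin under its centre; bystander
- marker: green and white marker pen, 17x135x16 mm, length along y, origin under its centre; bystander

How it is judged:
By the outcome, as a careful person would: the job done as asked, in the order asked, and still so for the second after the job is handed in, with the robot touching nothing.
Of vial_a1, vial_b2, vial_c3 only 1 to 3 are there at a start; the rules pass over those that are not, and their reading is None.
At some moment in a run one of loupe may be knocked a few centimetres aside while the robot is not near it.
Once in a run the grip may slacken for a moment while it holds something.
It also fails if it takes over 210 s, if anything falls off the work surface, if the arm or the gripper's body presses on something with over 40 N, if the wrist force passes 120 N, or if a joint passes its speed limit or range.

## Working session

There is one attempt and no reset: what is moved stays moved. The work goes in short steps, Python scripts to look and compute and a tool call to move; the robot and the scene stay as the last step left them, time stands still between calls to the robot, and variables do not carry over. Pictures are saved under pics/ and viewed, and the job is handed in when it is done.

Besides the shell and the picture viewer there is one more tool, called after "Call:" as name(argument=value, ...) on one line, values as JSON. servo_tool: Moves the arm, as the interface text tells. Its arguments: {"type":"object","properties":{"increments":{"type":"array","items":{"type":"object","properties":{"delta_pos":{"type":"array","items":{"type":"number"}},"angular":{"type":"array","items":{"type":"number"}},"fingers":{"type":"number"}}}}},"required":["increments"]}

```bash
ls; mkdir -p pics
python3 - <<'E'
from cell import arm, optics, job, spot_in
import cv2,json
print(arm.get_state())
for n in ["scene","top","wrist"]:
    f=optics.grab_frame(n); cv2.imwrite(f"pics/{n}0.png",f["color"])
    print(n,{k:(v.tolist() if hasattr(v,'tolist') else v) for k,v in f.items() if k!="color"})
E
```

```text
pics
{'clock': 0.0, 'qpos': array([-1.32149375e+00,  2.07406815e-01,  1.54296581e+00,  1.48362757e-06,
        1.39349343e+00, -1.50505814e-01]), 'qd': array([-8.71890511e-04,  2.15824825e-04,  5.69763927e-04,  7.85198106e-05,
        1.54094452e-03, -8.70976551e-04]), 'tau': array([-3.62435103e-04, -3.70882201e+01, -2.81418282e+01,  6.97085098e-02,
        3.63213569e-02, -1.87190190e-04]), 'tool_pos': array([ 0.22359737, -0.52885857,  0.20429269]), 'tool_rot': array([ 2.00255959,  0.40808179, -2.00278599]), 'ft_force': array([-0.00056835, -0.13590062,  0.34935034]), 'torque': array([-0.01785467,  0.02714909, -0.03160073]), 'gripper_width': 0.09383259459077156}
scene {'vertical_fov': 44.411244991658265, 'cx': 316.0039772053124, 'cy': 237.78326944239433, 'rvec': [2.124400073779995, -0.6149430451077188, 0.3192428102372836], 'tvec': [-0.4955739006758906, 0.2449861869305465, 1.2277432404017479]}
top {'vertical_fov': 43.149883314486296, 'cx': 315.8756319158874, 'cy': 232.35092722825715, 'rvec': [2.1746615418375037, -2.204025401268615, 0.10056013933789017], 'tvec': [-0.022166679160566354, 0.5708474502320295, 1.4198728278164428]}
wrist {'vertical_fov': 67.54635862291855, 'cx': 320.5077927763475, 'cy': 241.44149055212023, 'mount': [[0.00028700496502036043, -0.24326363927525596, 0.9699601638390657, -0.17940002472179908], [0.9999999202425875, 0.00033922067115695656, -0.00021081781991660875, 0.0011586602566692195], [-0.0002777462276761238, 0.9699601469833143, 0.24326371723119455, -0.07005146313259482], [0.0, 0.0, 0.0, 1.0]]}
```

View pics/scene0.png

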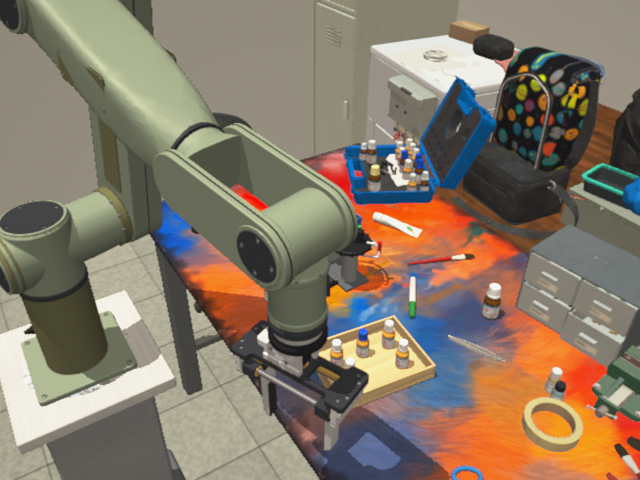

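View pics/top0.png

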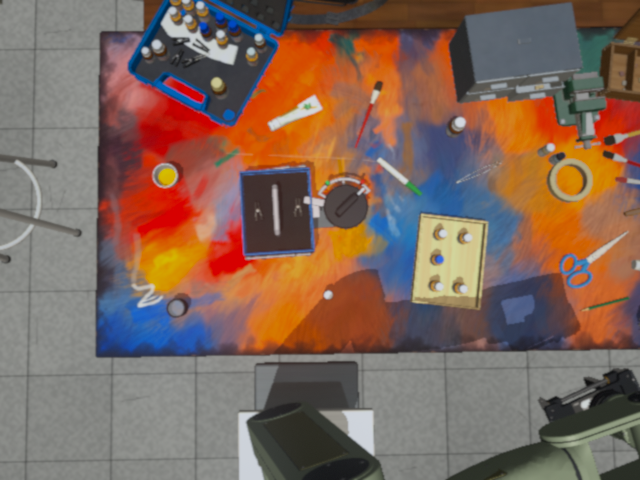

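View pics/wrist0.png

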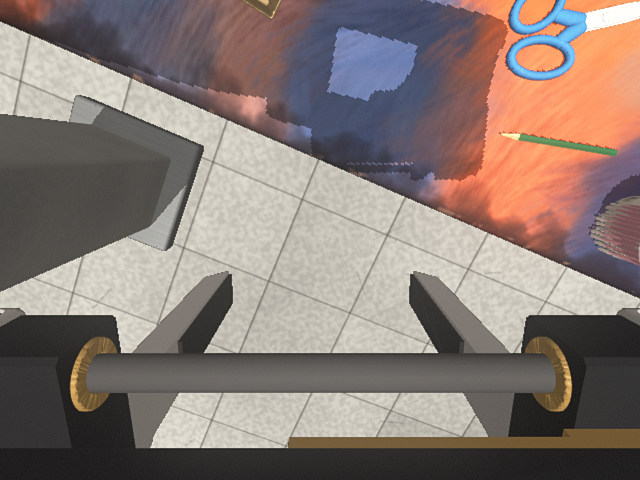

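The top view shows the tray at about (278,212), the wheel at (345,203), the loupe at (178,306), a white vial cap at (328,295), the crate at (450,260) with the blue cap at (438,259), the cup at (165,175) and the marker at (400,175). Next I'll zoom in and measure.

```bash
cat > h.py <<'E'
from cell import arm, optics, job, spot_in
import cv2, numpy as np
from scipy.spatial.transform import Rotation as R
def cam(f,st=None):
    h=f["color"].shape[0]; fl=h/2/np.tan(np.radians(f["vertical_fov"])/2)
    K=np.array([[fl,0,f["cx"]],[0,fl,f["cy"]],[0,0,1]])
    if "mount" in f:
        T=np.eye(4);T[:3,:3]=R.from_rotvec(st["tool_rot"]).as_matrix();T[:3,3]=st["tool_pos"]
        W=T@np.array(f["mount"]); Rc=W[:3,:3].T; t=-Rc@W[:3,3]
    else:
        Rc=R.from_rotvec(f["rvec"]).as_matrix(); t=np.array(f["tvec"])
    return K,Rc,t
def back(c,px,z):
    K,Rc,t=c; o=-Rc.T@t; d=Rc.T@np.linalg.inv(K)@np.array([px[0],px[1],1.]); s=(z-o[2])/d[2]; return o+s*d
def proj(c,P):
    K,Rc,t=c; P=np.atleast_2d(P); q=(K@(Rc@P.T+t[:,None])); return (q[:2]/q[2]).T
def grab(n):
    st=arm.get_state(); f=optics.grab_frame(n); return f,cam(f,st),st
def crop(img,x0,y0,x1,y1,s,name):
    cv2.imwrite("pics/"+name+".png",cv2.resize(img[y0:y1,x0:x1],None,fx=s,fy=s,interpolation=cv2.INTER_CUBIC))
E
python3 - <<'E'
from h import *
f,c,st=grab("top")
crop(f["color"],130,140,390,330,3,"t1")
crop(f["color"],390,190,520,330,4,"t2")
for n,z in [("wheel_grip",.151),("pointer_tip",.111),("tray_handle",.146),("bottle_p_c",.066),("bottle_k1_c",.066),("vial_a1_c",.056),("vial_b2_c",.056),("vial_c3_c",.056),("loupe_c",.046),("mix_cup",.04),("marker",.016),("green_mark",.111),("red_mark",.111),("sensor_clip_1_c",.1),("tray_floor",.1),("crate_in",.005),("compartment",.006)]:
    try:
        for d in spot_in("top",n)[:5]:
            print(n,d["p"],np.round(d["pixel"],1),np.round(back(c,d["pixel"],z),3))
    except Exception as e: print(n,e)
E
```

```text
pointer_tip 0.97 [340.2 204.7] [ 0.625 -0.084  0.111]
pointer_tip 0.74 [276.9 213.6] [0.607 0.058 0.111]
tray_handle 0.71 [276.3 213.7] [0.603 0.058 0.146]
bottle_p_c 0.42 [431.6 258.4] [ 0.504 -0.295  0.066]
bottle_k1_c 0.63 [439.1 234.1] [ 0.559 -0.314  0.066]
vial_a1_c 0.68 [164.3 176.9] [0.702 0.322 0.056]
vial_a1_c 0.37 [448.1 264.9] [ 0.488 -0.335  0.056]
vial_b2_c 0.72 [276.7 211.3] [0.618 0.061 0.056]
vial_c3_c 0.65 [326.6 295.2] [ 0.422 -0.052  0.056]
vial_c3_c 0.27 [276.3 213.7] [0.613 0.062 0.056]
loupe_c 0.78 [175.6 309.8] [0.394 0.297 0.046]
mix_cup 0.69 [165.9 175.3] [0.708 0.322 0.04 ]
marker 0.58 [401.7 175.2] [ 0.706 -0.239  0.016]
red_mark 0.58 [345.9 205.5] [ 0.623 -0.096  0.111]
sensor_clip_1_c 0.28 [276.3 210.3] [0.615 0.06  0.1  ]
tray_floor 0.75 [275.  215.6] [0.603 0.063 0.1  ]
crate_in 0.96 [450.6 264.4] [ 0.49  -0.353  0.005]
compartment 0.87 [288.  208.3] [0.631 0.036 0.006]
compartment 0.51 [432.  258.7] [ 0.505 -0.308  0.006]
compartment 0.33 [342.4 204.8] [ 0.638 -0.095  0.006]
compartment 0.2 [449. 264.] [ 0.491 -0.349  0.006]
```

View pics/t1.png

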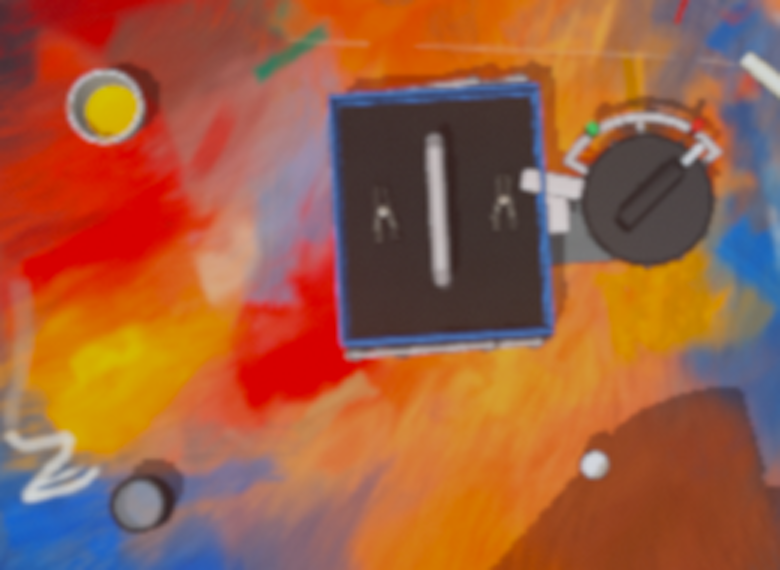

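View pics/t2.png

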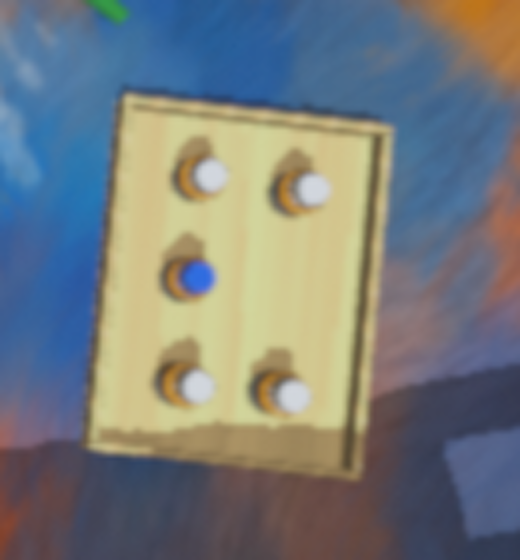

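Run:
```python
from h import *
f,c,st=grab("top")
A=lambda x,y:(x/3+130,y/3+140)
B=lambda x,y:(x/4+390,y/4+190)
L=[("wheel disc",A(648,199),.118),("bar end near",A(625,222),.151),("bar end far",A(676,170),.151),("ptr",A(703,150),.111),("green",A(592,130),.13),("red",A(699,124),.13),
("h far",A(434,138),.146),("h near",A(442,283),.146),("tray c1",A(332,98),.12),("c2",A(540,86),.12),("c3",A(552,334),.12),("c4",A(344,345),.12),
("clip1",A(383,213),.107),("clip2",A(504,203),.107),
("vial",A(595,464),.056),("loupe",A(141,503),.046),("cup",A(106,107),.048),("blue",B(199,278),.066),("k",B(210,176),.066),("k",B(312,190),.066),("k",B(197,387),.066),("k",B(291,396),.066)]
for n,p,z in L: print(n,np.round(p,1),np.round(back(c,p,z),4))
```

```text
wheel disc [346.  206.3] [ 0.6204 -0.0962  0.118 ]
bar end near [338.3 214. ] [ 0.5999 -0.0771  0.151 ]
bar end far [355.3 196.7] [ 0.6373 -0.1147  0.151 ]
ptr [364.3 190. ] [ 0.6576 -0.1385  0.111 ]
green [327.3 183.3] [ 0.6706 -0.055   0.13  ]
red [363.  181.3] [ 0.6742 -0.1341  0.13  ]
h far [274.7 186. ] [0.6636 0.0606 0.146 ]
h near [277.3 234.3] [0.5577 0.0557 0.146 ]
tray c1 [240.7 172.7] [0.6984 0.1373 0.12  ]
c2 [310.  168.7] [ 0.7057 -0.0172  0.12  ]
c3 [314.  251.3] [ 0.521  -0.0236  0.12  ]
c4 [244.7 255. ] [0.5149 0.1293 0.12  ]
clip1 [257.7 211. ] [0.6136 0.1011 0.107 ]
clip2 [298.  207.7] [0.62   0.0108 0.107 ]
vial [328.3 294.7] [ 0.4236 -0.056   0.056 ]
loupe [177.  307.7] [0.3986 0.2933 0.046 ]
cup [165.3 175.7] [0.7061 0.3212 0.048 ]
blue [439.8 259.5] [ 0.5008 -0.3135  0.066 ]
k [442.5 234. ] [ 0.5595 -0.3216  0.066 ]
k [468.  237.5] [ 0.5507 -0.3804  0.066 ]
k [439.2 286.8] [ 0.4383 -0.3104  0.066 ]
k [462.8 289. ] [ 0.4324 -0.3644  0.066 ]
```

```bash
cat >> h.py <<'E'
def psi_of(st):
    M=R.from_rotvec(st["tool_rot"]).as_matrix(); return np.arctan2(M[1,1],M[0,1]),M
def Rt(psi):
    c,s=np.cos(psi),np.sin(psi); return np.array([[0,c,s],[0,s,-c],[-1,0,0.]])
def plan(tgt,psi,st=None,step=50,rstep=0.17):
    """absolute: successive interpolated rows in the tool frame"""
    st=st or arm.get_state(); p=st["tool_pos"]; p0,M=psi_of(st)
    T=Rt(psi); dr=R.from_matrix(M.T@T).as_rotvec(); d=np.array(tgt)-p
    n=int(max(1,np.ceil(np.linalg.norm(d)*1e3/step),np.ceil(np.linalg.norm(dr)/rstep)))
    dl=[]
    for i in range(n):
        Mi=M@R.from_rotvec(dr*i/n).as_matrix(); dl.append(np.round(Mi.T@d/n*1e3,1).tolist())
    print("at",np.round(p,4),"psi %.3f"%p0,"n",n,"ang",np.round(dr/n,3).tolist(), "q1 %.2f q6 %.2f"%(st["qpos"][0],st["qpos"][5]))
    if np.linalg.norm(dr)<.01*n: print(" lin each",dl[0])
    else: print(" lin",dl)
E
python3 - <<'E'
from h import *
st=arm.get_state(); p,M=psi_of(st); print(p,np.round(M,3),st["qpos"][[0,5]])
for ps in [-.8,-.8+np.pi,1.2-.5]:
  for w in [(0.6195,-.096,.2)]: plan(w,ps)
E
```

```text
-1.1709892916431461 [[ 0.     0.389 -0.921]
 [-0.    -0.921 -0.389]
 [-1.     0.     0.   ]] [-1.32149177 -0.15050093]
at [ 0.2238 -0.5297  0.2055] psi -1.171 n 12 ang [-0.031, 0.0, -0.0] q1 -1.32 q6 -0.15
 lin [[0.5, -20.5, -44.4], [0.5, -19.1, -45.1], [0.5, -17.7, -45.6], [0.5, -16.3, -46.1], [0.5, -14.8, -46.6], [0.5, -13.4, -47.1], [0.5, -11.9, -47.5], [0.5, -10.4, -47.8], [0.5, -9.0, -48.1], [0.5, -7.5, -48.4], [0.5, -6.0, -48.6], [0.5, -4.5, -48.7]]
at [ 0.2238 -0.5297  0.2055] psi -1.171 n 17 ang [0.163, -0.0, -0.0] q1 -1.32 q6 -0.15
 lin [[0.3, -14.4, -31.4], [0.3, -19.3, -28.6], [0.3, -23.7, -25.1], [0.3, -27.5, -20.9], [0.3, -30.5, -16.2], [0.3, -32.7, -11.0], [0.3, -34.1, -5.6], [0.3, -34.5, 0.0], [0.3, -34.1, 5.7], [0.3, -32.7, 11.1], [0.3, -30.5, 16.3], [0.3, -27.4, 21.0], [0.3, -23.7, 25.2], [0.3, -19.3, 28.7], [0.3, -14.4, 31.4], [0.3, -9.1, 33.3], [0.3, -3.5, 34.4]]
at [ 0.2238 -0.5297  0.2055] psi -1.171 n 12 ang [-0.156, 0.0, -0.0] q1 -1.32 q6 -0.15
 lin [[0.5, -20.5, -44.4], [0.5, -13.3, -47.1], [0.5, -5.8, -48.6], [0.5, 1.8, -48.9], [0.5, 9.3, -48.0], [0.5, 16.7, -46.0], [0.5, 23.6, -42.8], [0.5, 30.0, -38.6], [0.5, 35.6, -33.5], [0.5, 40.4, -27.6], [0.5, 44.2, -21.0], [0.5, 46.9, -13.9]]
```

Run:
```python
from h import *
plan((.6195,-.096,.26),-2.39,step=55)
```

```text
at [ 0.2238 -0.5297  0.2055] psi -1.171 n 11 ang [0.111, -0.0, -0.0] q1 -1.32 q6 -0.15
 lin [[-5.0, -22.3, -48.5], [-5.0, -27.5, -45.7], [-5.0, -32.4, -42.4], [-5.0, -36.9, -38.5], [-5.0, -41.0, -34.2], [-5.0, -44.5, -29.5], [-5.0, -47.5, -24.4], [-5.0, -49.9, -19.0], [-5.0, -51.7, -13.4], [-5.0, -52.8, -7.6], [-5.0, -53.3, -1.7]]
```

Call:
servo_tool(increments=[{"delta_pos": [-5, -22, -48], "angular": [0.111, 0, 0], "fingers": 0.5}, {"delta_pos": [-5, -27, -46], "angular": [0.111, 0, 0], "fingers": 0.5}, {"delta_pos": [-5, -32, -42], "angular": [0.111, 0, 0], "fingers": 0.5}, {"delta_pos": [-5, -37, -38], "angular": [0.111, 0, 0], "fingers": 0.5}, {"delta_pos": [-5, -41, -34], "angular": [0.111, 0, 0], "fingers": 0.5}, {"delta_pos": [-5, -45, -29], "angular": [0.111, 0, 0], "fingers": 0.5}, {"delta_pos": [-5, -47, -24], "angular": [0.111, 0, 0], "fingers": 0.5}, {"delta_pos": [-5, -50, -19], "angular": [0.111, 0, 0], "fingers": 0.5}, {"delta_pos": [-5, -52, -13], "angular": [0.111, 0, 0], "fingers": 0.5}, {"delta_pos": [-5, -53, -8], "angular": [0.111, 0, 0], "fingers": 0.5}])

```text
clock: 2.35
tool_pos: [0.5989, -0.1352, 0.2577]
tool_rot: [-1.784, 0.709, 1.775]
ft_force: [0.1, -1.4, -0.4]
gripper_width: 0.0468
```

Run:
```python
from h import *
plan((.6195,-.096,.26),-2.39,step=55)
```

```text
at [ 0.5989 -0.1352  0.2577] psi -2.327 n 1 ang [0.063, -0.005, -0.0] q1 -0.36 q6 1.97
 lin [[-2.3, -42.6, 12.0]]
```

Call:
servo_tool(increments=[{"delta_pos": [-2, -43, 12], "angular": [0.063, 0, 0], "fingers": 0.5}, {"delta_pos": [0, 0, 0], "fingers": 0.5}])

```text
invalid input
```

Run:
```python
from h import *
f,c,st=grab("wrist"); cv2.imwrite("pics/w1.png",f["color"])
g,ct,_=grab("top"); crop(g["color"],300,150,400,230,6,"t3"); cv2.imwrite("pics/t3f.png",g["color"])
plan((.6195,-.096,.26),-2.39)
```

```text
at [ 0.6009 -0.1326  0.2579] psi -2.318 n 1 ang [0.072, -0.005, 0.003] q1 -0.36 q6 1.96
 lin [[-2.1, -39.4, 11.2]]
```

View pics/w1.png

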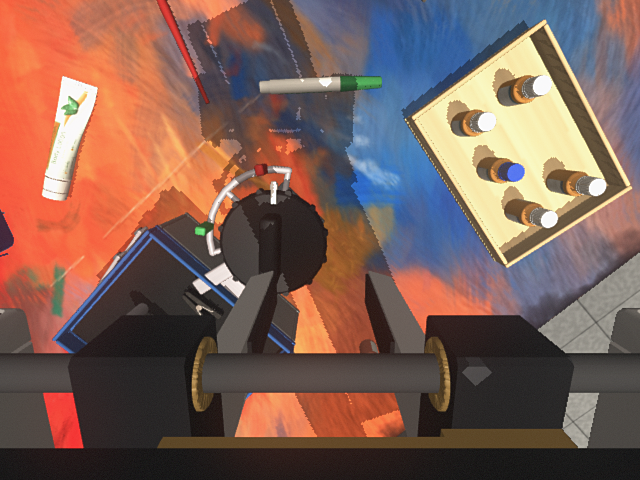

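View pics/t3f.png

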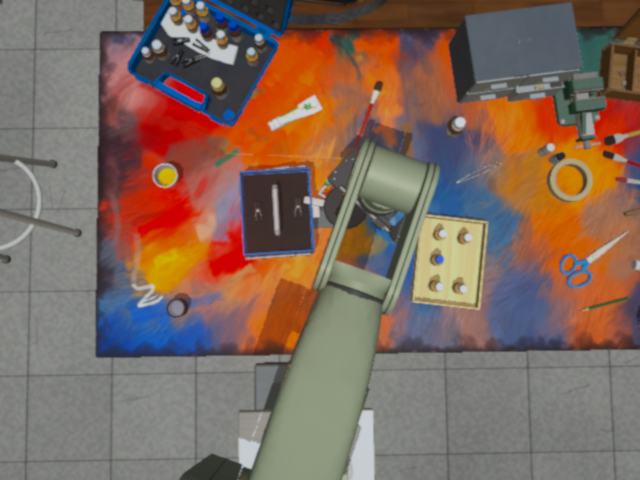

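The wrist view shows the wheel at (275,242) with its pointer at about (275,190). The red flag is at (262,168) and the green at (201,230).

Run:
```python
from h import *
f,c,st=grab("wrist"); crop(f["color"],180,150,340,300,5,"w2")
```

```text
(no output)
```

View pics/w2.png

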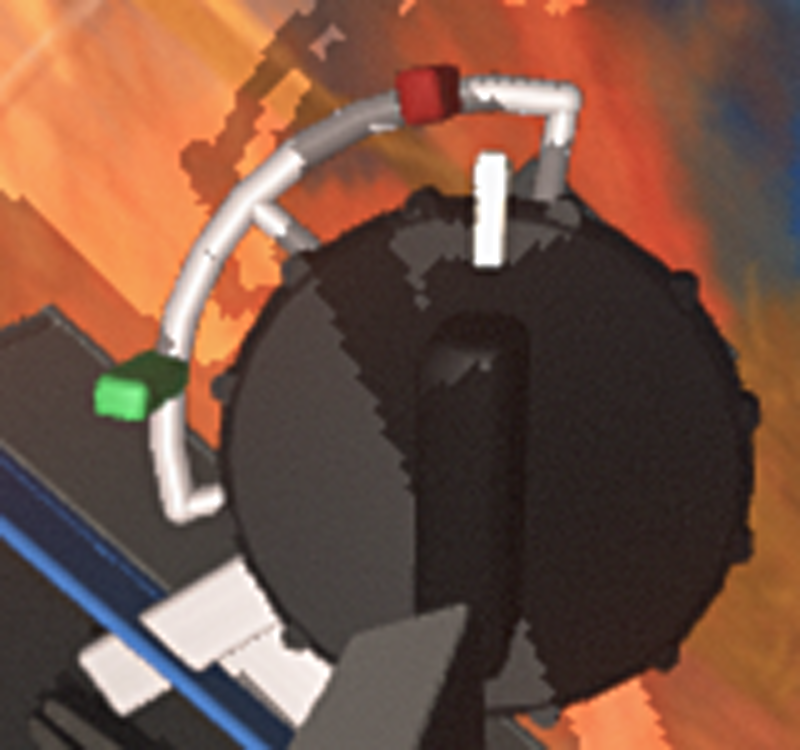

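Run:
```python
from h import *
f,c,st=grab("wrist")
A=lambda x,y:(x/5+180,y/5+150)
for n,p,z in [("disc",A(487,450),.118),("tip",A(491,155),.111),("pbase",A(489,265),.111),("bar far",A(472,320),.151)]: print(n,np.round(back(c,A(0,0) if 0 else p,z),4))
ax=back(c,A(487,450),.118)
yaw=.042
for th in [-.9,-.8,-.7,-.6,-.5,.5,.6,.7,.8]:
    o=[]
    for r,z in [(.058,.111),(.068,.1),(.068,.115),(.068,.13)]:
        P=[ax[0]+r*np.cos(th+yaw),ax[1]+r*np.sin(th+yaw),z]
        q=proj(c,P)[0]; o.append(np.round([(q[0]-180)*5,(q[1]-150)*5]).tolist())
    print(th,o)
```

```text
disc [ 0.6205 -0.1017  0.118 ]
tip [ 0.6583 -0.1386  0.111 ]
pbase [ 0.6444 -0.1245  0.111 ]
bar far [ 0.6406 -0.1234  0.151 ]
-0.9 [[518.0, 128.0], [529.0, 69.0], [521.0, 72.0], [512.0, 75.0]]
-0.8 [[486.0, 126.0], [492.0, 67.0], [482.0, 70.0], [471.0, 72.0]]
-0.7 [[453.0, 127.0], [455.0, 69.0], [443.0, 71.0], [431.0, 74.0]]
-0.6 [[421.0, 132.0], [418.0, 74.0], [405.0, 77.0], [391.0, 80.0]]
-0.5 [[390.0, 140.0], [383.0, 83.0], [368.0, 86.0], [352.0, 89.0]]
0.5 [[187.0, 356.0], [152.0, 331.0], [127.0, 345.0], [100.0, 361.0]]
0.6 [[182.0, 386.0], [146.0, 366.0], [121.0, 381.0], [94.0, 398.0]]
0.7 [[180.0, 417.0], [144.0, 400.0], [119.0, 417.0], [93.0, 436.0]]
0.8 [[181.0, 447.0], [146.0, 435.0], [121.0, 453.0], [94.0, 473.0]]
```

Run:
```python
from h import *
plan((.6195,-.097,.20),-2.36)
```

```text
at [ 0.598  -0.136   0.2571] psi -2.321 n 2 ang [0.02, -0.002, -0.001] q1 -0.36 q6 1.96
 lin [[28.5, -21.6, 5.5], [28.5, -21.5, 5.9]]
```

Call:
servo_tool(increments=[{"delta_pos": [28, -22, 6], "angular": [0.02, 0, 0], "fingers": 0.5}, {"delta_pos": [28, -22, 6], "angular": [0.02, 0, 0], "fingers": 0.5}, {"delta_pos": [0, 0, 0], "angular": [0, 0, 0], "fingers": 0.5}])

```text
clock: 2.92
tool_pos: [0.6176, -0.1002, 0.2001]
tool_rot: [-1.758, 0.742, 1.752]
ft_force: [0.1, 0.5, -0.2]
gripper_width: 0.0468
```

Run:
```python
from h import *
for i in range(4):
    st=arm.get_state(); print(st["clock"],np.round(st["tool_pos"],4),np.round(st["qpos"],3)[:2]); optics.grab_frame("top")
plan((.6195,-.097,.16),-2.36)
```

```text
2.925 [ 0.6176 -0.1002  0.2001] [-0.296  0.315]
2.975 [ 0.6185 -0.1014  0.2019] [-0.297  0.314]
3.025 [ 0.6194 -0.1018  0.2034] [-0.298  0.313]
3.075 [ 0.62   -0.102   0.2043] [-0.298  0.312]
at [ 0.6204 -0.1019  0.2047] psi -2.368 n 1 ang [-0.008, -0.013, 0.001] q1 -0.30 q6 2.07
 lin [[44.7, -2.8, 4.7]]
```

Call:
servo_tool(increments=[{"delta_pos": [22, -2, 3], "angular": [0, 0, 0], "fingers": 0.5}, {"delta_pos": [20, -1, 2], "angular": [0, 0, 0], "fingers": 0.5}, {"delta_pos": [15, 0, 0], "angular": [0, 0, 0], "fingers": 0.5}, {"delta_pos": [0, 0, 0], "angular": [0, 0, 0], "fingers": 0.5}])

```text
clock: 3.62
tool_pos: [0.6223, -0.1019, 0.1533]
tool_rot: [-1.774, 0.745, 1.728]
ft_force: [-0.5, 0.6, -0.4]
gripper_width: 0.0471
```

Run:
```python
from h import *
f,c,st=grab("wrist"); cv2.imwrite("pics/w3.png",f["color"])
plan((.6195,-.097,.123),-2.36)
```

```text
at [ 0.6231 -0.1022  0.1543] psi -2.372 n 1 ang [-0.012, -0.025, 0.006] q1 -0.30 q6 2.08
 lin [[31.2, -0.8, 7.0]]
```

View pics/w3.png

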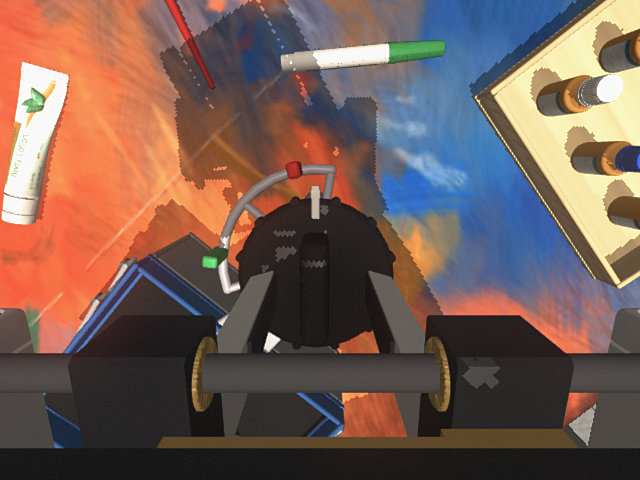

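Bar at (315,290), centred between the fingers. Next: lower and grip.

Call:
servo_tool(increments=[{"delta_pos": [11, 0, 3], "angular": [-0.006, -0.01, 0.003], "fingers": 0.5}, {"delta_pos": [11, 0, 2], "angular": [-0.006, -0.01, 0.003], "fingers": 0.5}, {"delta_pos": [10, 0, 1], "angular": [0, -0.005, 0], "fingers": 0.5}, {"delta_pos": [0, 0, 0], "angular": [0, 0, 0], "fingers": 0.0}, {"delta_pos": [0, 0, 0], "angular": [0, 0, 0], "fingers": 0.0}, {"delta_pos": [0, 0, 0], "angular": [0, 0, 0], "fingers": 0.0}])

```text
clock: 4.42
tool_pos: [0.6206, -0.0982, 0.1219]
tool_rot: [-1.76, 0.73, 1.756]
ft_force: [6.1, 6.9, -2.5]
gripper_width: 0.0206
```

Run:
```python
from h import *
st=arm.get_state(); print(st["gripper_width"],st["ft_force"],st["torque"]); plan((.6195,-.097,.123),-2.36+1.44)
```

```text
0.020570458285529426 [ 6.12037031  6.86495611 -2.48469016] [ 1.2254669  -0.96158698 -0.03151438]
at [ 0.6206 -0.0982  0.1219] psi -2.359 n 9 ang [-0.16, -0.0, 0.0] q1 -0.30 q6 2.06
 lin [[-0.1, -0.0, 0.2], [-0.1, -0.0, 0.2], [-0.1, -0.1, 0.2], [-0.1, -0.1, 0.2], [-0.1, -0.1, 0.1], [-0.1, -0.1, 0.1], [-0.1, -0.2, 0.1], [-0.1, -0.2, 0.1], [-0.1, -0.2, 0.0]]
```

Call:
servo_tool(increments=[{"delta_pos": [0, 0, 0], "angular": [0, 0, 0], "fingers": 0.0}, {"delta_pos": [0, 0, 0], "angular": [0, 0, 0], "fingers": 0.0}, {"delta_pos": [0, 0, 0], "angular": [-0.1, 0, 0], "fingers": 0.0}, {"delta_pos": [0, 0, 0], "angular": [-0.15, 0, 0], "fingers": 0.0}, {"delta_pos": [0, 0, 0], "angular": [-0.15, 0, 0], "fingers": 0.0}, {"delta_pos": [0, 0, 0], "angular": [-0.15, 0, 0], "fingers": 0.0}, {"delta_pos": [0, 0, 0], "angular": [-0.15, 0, 0], "fingers": 0.0}])

```text
clock: 5.3
tool_pos: [0.6229, -0.0952, 0.1219]
tool_rot: [-2.194, 0.066, 2.179]
ft_force: [1.9, 1.6, -1.5]
gripper_width: 0.0155
```

Run:
```python
from h import *
st=arm.get_state(); print(st["gripper_width"],st["ft_force"],st["torque"]); plan((.6195,-.097,.123),-2.36+1.42)
```

```text
0.01553139904236959 [ 1.85909589  1.63538092 -1.48263036] [ 0.08033348  0.03893263 -0.07187292]
at [ 0.6229 -0.0952  0.1219] psi -1.636 n 5 ang [-0.139, -0.002, 0.0] q1 -0.29 q6 1.34
 lin [[-0.2, 0.4, 0.7], [-0.2, 0.3, 0.7], [-0.2, 0.2, 0.7], [-0.2, 0.1, 0.8], [-0.2, 0.0, 0.8]]
```

Call:
servo_tool(increments=[{"delta_pos": [0, 0, 0.5], "angular": [-0.15, 0, 0], "fingers": 0.0}, {"delta_pos": [0, 0, 0.5], "angular": [-0.15, 0, 0], "fingers": 0.0}, {"delta_pos": [0, 0, 0.5], "angular": [-0.15, 0, 0], "fingers": 0.0}, {"delta_pos": [0, 0, 0.5], "angular": [-0.15, 0, 0], "fingers": 0.0}, {"delta_pos": [0, 0, 0], "angular": [0, 0, 0], "fingers": 0.0}])

```text
clock: 5.92
tool_pos: [0.6226, -0.0938, 0.1219]
tool_rot: [1.921, 0.546, -1.897]
ft_force: [1.6, -0.3, -1.9]
gripper_width: 0.0158
```

Run:
```python
from h import *
f,c,st=grab("wrist"); cv2.imwrite("pics/w4.png",f["color"])
st=arm.get_state(); print(st["gripper_width"],st["ft_force"],st["torque"]); plan((.6195,-.097,.123),-.93)
```

```text
0.01581990059120829 [ 1.25785103  1.20506423 -2.30106257] [0.00744095 0.05181198 0.0470144 ]
at [ 0.6226 -0.0938  0.1219] psi -1.017 n 1 ang [-0.087, -0.013, -0.001] q1 -0.29 q6 0.72
 lin [[-1.1, 1.1, 4.4]]
```

View pics/w4.png

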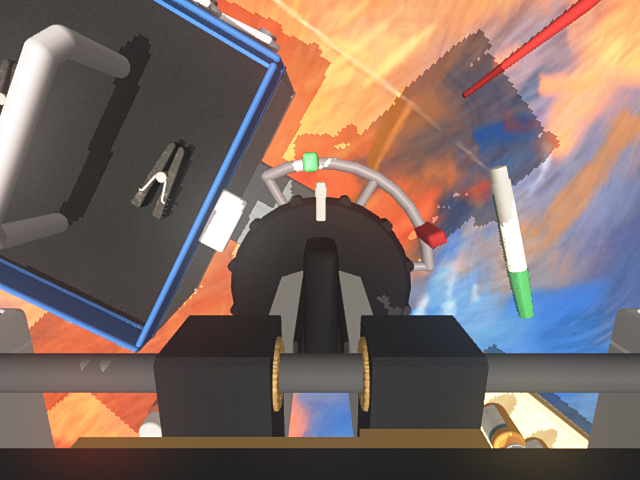

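Pointer at (320,200), green flag at (311,161). The flag is about 0.07 rad further anticlockwise.

Call:
servo_tool(increments=[{"delta_pos": [0, 0, 0.5], "angular": [-0.08, 0, 0], "fingers": 0.0}, {"delta_pos": [0, 0, 0], "angular": [0, 0, 0], "fingers": 0.0}, {"delta_pos": [0, 0, 0], "angular": [0, 0, 0], "fingers": 0.0}])

```text
clock: 6.35
tool_pos: [0.6225, -0.0936, 0.1219]
tool_rot: [1.875, 0.608, -1.849]
ft_force: [2.0, 0.6, -1.8]
gripper_width: 0.0158
```

Run:
```python
from h import *
f,c,st=grab("wrist"); crop(f["color"],220,130,420,280,4,"w5")
st=arm.get_state(); print(st["gripper_width"],st["ft_force"],st["torque"]); plan((.6195,-.097,.123),-.93)
```

```text
0.015824399230299137 [ 2.56433854 -0.0067875  -2.09959482] [0.06312003 0.03106446 0.07889016]
at [ 0.6225 -0.0936  0.1219] psi -0.942 n 1 ang [-0.012, -0.014, -0.002] q1 -0.29 q6 0.65
 lin [[-1.2, 0.9, 4.4]]
```

View pics/w5.png

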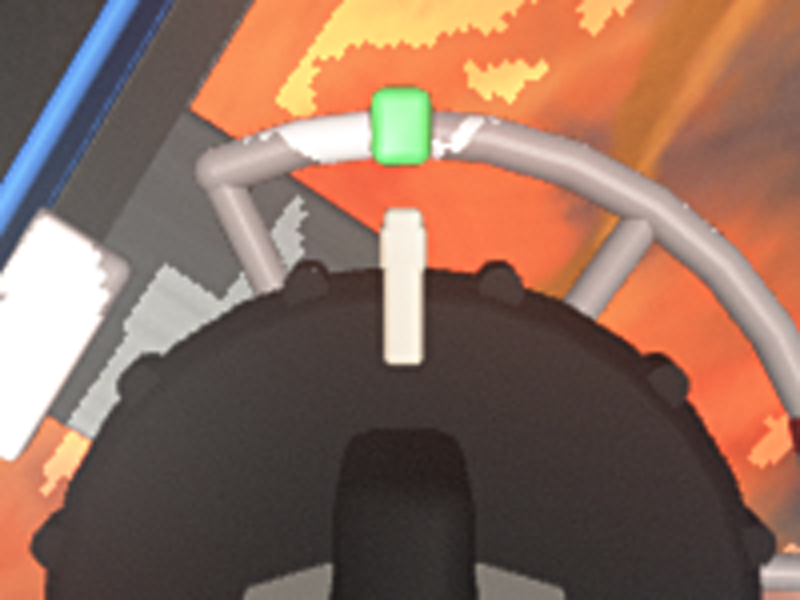

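Aligned: the pointer and the flag are both at column ~402 of the crop. Next: release and rise.

Call:
servo_tool(increments=[{"delta_pos": [0, 0, 0], "angular": [0, 0, 0], "fingers": 0.45}, {"delta_pos": [0, 0, 0], "angular": [0, 0, 0], "fingers": 0.45}, {"delta_pos": [0, 0, 0], "angular": [0, 0, 0], "fingers": 0.45}, {"delta_pos": [-25, 0, 0], "angular": [0, 0, 0], "fingers": 0.45}, {"delta_pos": [-40, 0, 0], "angular": [0, 0, 0], "fingers": 0.45}, {"delta_pos": [-40, 0, 0], "angular": [0, 0, 0], "fingers": 0.45}, {"delta_pos": [-20, 0, 0], "angular": [0, 0, 0], "fingers": 0.45}, {"delta_pos": [0, 0, 0], "angular": [0, 0, 0], "fingers": 0.45}])

```text
clock: 7.4
tool_pos: [0.62, -0.0959, 0.2511]
tool_rot: [1.875, 0.604, -1.853]
ft_force: [0.3, -0.8, 0.0]
gripper_width: 0.0427
```

Run:
```python
from h import *
f,c,st=grab("wrist"); cv2.imwrite("pics/w6.png",f["color"]); print(st["gripper_width"])
plan((.611,.059,.22),-1.526,rstep=.15)
```

```text
0.042687318703433445
at [ 0.6194 -0.0958  0.2499] psi -0.946 n 4 ang [0.145, -0.002, 0.001] q1 -0.30 q6 0.65
 lin [[7.7, -32.6, -20.9], [7.6, -35.3, -15.9], [7.5, -37.2, -10.7], [7.5, -38.4, -5.2]]
```

View pics/w6.png

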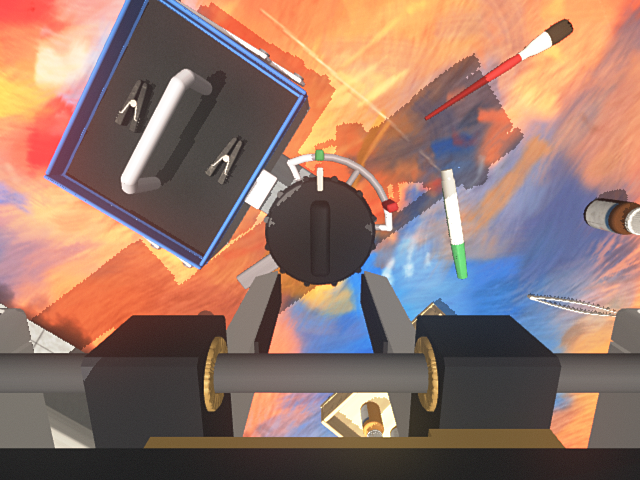

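The wheel stands at green: pointer (320,180), flag (320,156). The handle runs from (130,187) to (188,80).

Run:
```python
from h import *
f,c,st=grab("wrist")
a=back(c,(188,80),.146);b=back(c,(130,187),.146); print(a,b,(a+b)/2,np.arctan2(*(a-b)[[1,0]]))
```

```text
[0.66175453 0.05358251 0.146     ] [0.56792937 0.05033548 0.146     ] [0.61484195 0.05195899 0.146     ] 0.034593417351775846
```

Call:
servo_tool(increments=[{"delta_pos": [5, -33, -21], "angular": [0.145, 0, 0], "fingers": 0.45}, {"delta_pos": [5, -35, -16], "angular": [0.145, 0, 0], "fingers": 0.45}, {"delta_pos": [5, -37, -11], "angular": [0.145, 0, 0], "fingers": 0.45}, {"delta_pos": [5, -38, -5], "angular": [0.145, 0, 0], "fingers": 0.45}, {"delta_pos": [0, -10, 0], "angular": [0, 0, 0], "fingers": 0.45}, {"delta_pos": [0, 0, 0], "angular": [0, 0, 0], "fingers": 0.45}])

```text
clock: 8.25
tool_pos: [0.6053, 0.072, 0.2168]
tool_rot: [2.197, 0.037, -2.227]
ft_force: [0.7, -1.1, 0.5]
gripper_width: 0.042
```

Run:
```python
from h import *
f,c,st=grab("wrist"); cv2.imwrite("pics/w7.png",f["color"])
plan((.611,.059,.16),-1.526,rstep=.15)
```

```text
at [0.6052 0.0716 0.2168] psi -1.546 n 2 ang [-0.01, 0.007, 0.004] q1 -0.03 q6 1.52
 lin [[28.3, 6.6, -3.1], [28.3, 6.5, -2.9]]
```

View pics/w7.png

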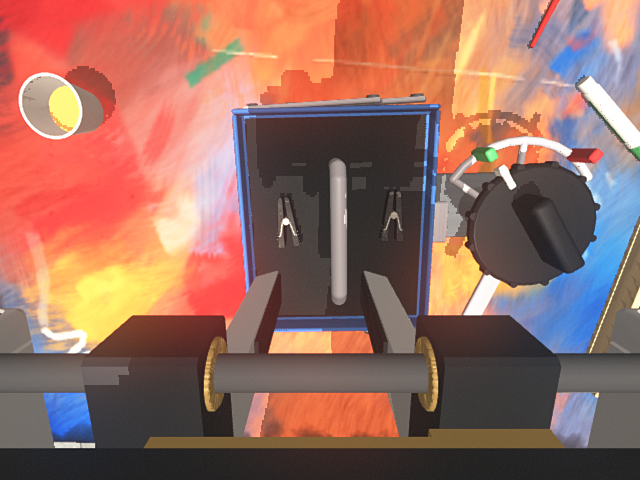

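Clips are at (288,220) and (393,218), and the handle is the vertical bar at column ~338 between rows 165 and 298. The hold-down arm has swung clear of the lug.

Run:
```python
from h import *
f,c,st=grab("wrist")
a=back(c,(336,167),.143);b=back(c,(339,296),.143); m=(a+b)/2; yaw=np.arctan2(*(a-b)[[1,0]]);print(a,b,m,yaw)
for p in [(240,108),(432,106),(422,318)]: print(back(c,p,.112))
plan((m[0],m[1],.16),yaw-np.pi/2)
plan((m[0],m[1],.121),yaw-np.pi/2)
```

```text
[0.66453769 0.06178811 0.143     ] [0.56884742 0.05605977 0.143     ] [0.61669255 0.05892394 0.143     ] 0.05979200997893397
[0.70408367 0.13363627 0.112     ]
[ 0.70893793 -0.00877233  0.112     ]
[ 0.53697454 -0.01815232  0.112     ]
at [0.6055 0.071  0.2172] psi -1.547 n 2 ang [-0.018, 0.006, 0.004] q1 -0.03 q6 1.52
 lin [[28.5, 6.4, -5.8], [28.5, 6.4, -5.5]]
at [0.6055 0.071  0.2172] psi -1.547 n 2 ang [-0.018, 0.006, 0.004] q1 -0.03 q6 1.52
 lin [[48.0, 6.5, -6.0], [48.0, 6.5, -5.6]]
```

Call:
servo_tool(increments=[{"delta_pos": [20, 6, -4], "angular": [-0.01, 0.006, 0], "fingers": 0.45}, {"delta_pos": [20, 5, -4], "angular": [-0.01, 0, 0], "fingers": 0.45}, {"delta_pos": [14, 1, 0], "angular": [0, 0, 0], "fingers": 0.45}, {"delta_pos": [0, 0, 0], "angular": [0, 0, 0], "fingers": 0.45}])

```text
clock: 8.85
tool_pos: [0.6149, 0.0547, 0.1614]
tool_rot: [2.198, 0.052, -2.21]
ft_force: [0.2, 0.3, 0.2]
gripper_width: 0.0426
```

Run:
```python
from h import *
f,c,st=grab("wrist"); cv2.imwrite("pics/w8.png",f["color"])
plan((.6155,.059,.121),-1.526)
```

```text
at [0.6155 0.0547 0.1624] psi -1.530 n 1 ang [-0.004, 0.003, 0.006] q1 -0.05 q6 1.47
 lin each [41.4, -4.0, -0.3]
```

View pics/w8.png

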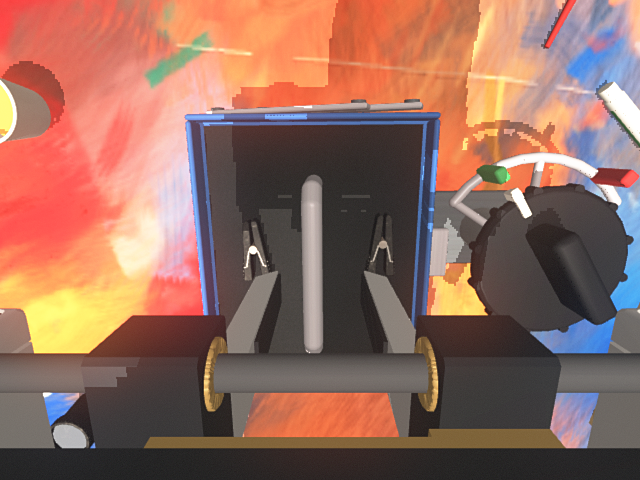

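Call:
servo_tool(increments=[{"delta_pos": [15, -3, 0], "angular": [0, 0, 0], "fingers": 0.45}, {"delta_pos": [15, -1, 0], "angular": [0, 0, 0], "fingers": 0.45}, {"delta_pos": [12, 0, 0], "angular": [0, 0, 0], "fingers": 0.45}, {"delta_pos": [0, 0, 0], "angular": [0, 0, 0], "fingers": 0.0}, {"delta_pos": [0, 0, 0], "angular": [0, 0, 0], "fingers": 0.0}, {"delta_pos": [0, 0, 0], "angular": [0, 0, 0], "fingers": 0.0}, {"delta_pos": [0, 0, 0], "angular": [0, 0, 0], "fingers": 0.0}, {"delta_pos": [0, 0, 0], "angular": [0, 0, 0], "fingers": 0.0}])

```text
clock: 9.9
tool_pos: [0.6163, 0.06, 0.1192]
tool_rot: [2.203, 0.053, -2.203]
ft_force: [0.7, 0.9, -1.6]
gripper_width: 0.0111
```

Run:
```python
from h import *
st=arm.get_state(); print(np.round(st["tool_pos"],4),psi_of(st)[0],st["gripper_width"],st["ft_force"])
o=np.array([0,0])
prev=None
M=psi_of(st)[1]
yaw=psi_of(st)[0]+np.pi/2
for q in np.arange(0,2.01,.1):
    dy=.11*(np.cos(2.793-q)-np.cos(2.793)); dz=.11*(np.sin(2.793-q)-np.sin(2.793))
    v=np.array([-np.sin(yaw)*dy,np.cos(yaw)*dy,dz])*1e3
    if prev is not None: print("%.1f"%q,np.round(M.T@(v-prev),1),np.round(v))
    prev=v
```

```text
[0.6163 0.06   0.1192] -1.5286360199729252 0.01109376044521648 [ 0.68139104  0.94047202 -1.58613014]
0.1 [-10.1  -4.3   0. ] [-0.  4. 10.]
0.2 [-9.6 -5.3  0. ] [-0. 10. 20.]
0.3 [-9.  -6.3  0. ] [-1. 16. 29.]
0.4 [-8.4 -7.1  0. ] [-1. 23. 37.]
0.5 [-7.6 -7.9  0. ] [-1. 31. 45.]
0.6 [-6.8 -8.6  0. ] [-2. 39. 52.]
0.7 [-5.9 -9.3  0. ] [-2. 48. 58.]
0.8 [-4.9 -9.8  0. ] [-2. 58. 63.]
0.9 [ -3.9 -10.3   0. ] [-3. 68. 67.]
1.0 [ -2.9 -10.6   0. ] [-3. 79. 70.]
1.1 [ -1.8 -10.8   0. ] [-4. 90. 72.]
1.2 [ -0.7 -11.    0. ] [ -4. 101.  72.]
1.3 [  0.4 -11.   -0. ] [ -5. 112.  72.]
1.4 [  1.5 -10.9  -0. ] [ -5. 123.  71.]
1.5 [  2.5 -10.7  -0. ] [ -6. 133.  68.]
1.6 [  3.6 -10.4  -0. ] [ -6. 144.  65.]
1.7 [  4.6 -10.   -0. ] [ -6. 154.  60.]
1.8 [ 5.6 -9.5 -0. ] [ -7. 163.  55.]
1.9 [ 6.5 -8.9 -0. ] [ -7. 172.  48.]
2.0 [ 7.4 -8.2 -0. ] [ -8. 180.  41.]
```

Call:
servo_tool(increments=[{"delta_pos": [-10, -4, 0], "angular": [0, 0, 0], "fingers": 0.0}, {"delta_pos": [-10, -5, 0], "angular": [0, 0, 0], "fingers": 0.0}, {"delta_pos": [-9, -6, 0], "angular": [0, 0, 0], "fingers": 0.0}, {"delta_pos": [-8, -7, 0], "angular": [0, 0, 0], "fingers": 0.0}, {"delta_pos": [-8, -8, 0], "angular": [0, 0, 0], "fingers": 0.0}, {"delta_pos": [-7, -9, 0], "angular": [0, 0, 0], "fingers": 0.0}])

```text
clock: 10.65
tool_pos: [0.6142, 0.099, 0.171]
tool_rot: [2.2, 0.049, -2.204]
ft_force: [3.6, -1.8, -9.4]
gripper_width: 0.0108
```

```bash
cat > tr.py <<'E'
from h import *
import sys
st=arm.get_state(); p=st["tool_pos"]; M=psi_of(st)[1]
o=np.array([.6163,.06,.1192]); yaw=.042
d=p-o; dy=-np.sin(yaw)*d[0]+np.cos(yaw)*d[1]; dz=d[2]
q=2.793-np.arctan2(dz/.11+np.sin(2.793),dy/.11+np.cos(2.793))
print("q est",q,"r",np.hypot(dz/.11+np.sin(2.793),dy/.11+np.cos(2.793)),np.round(d,4),"w",st["gripper_width"],"F",np.round(st["ft_force"],1), np.round(st["torque"],2),"psi",psi_of(st)[0])
def P(q):
    dy=.11*(np.cos(2.793-q)-np.cos(2.793)); dz=.11*(np.sin(2.793-q)-np.sin(2.793))
    return o+np.array([-np.sin(yaw)*dy,np.cos(yaw)*dy,dz])
sg=float(sys.argv[1]); pr=p; qq=q
for i in range(10):
    qq=np.clip(qq+sg*.1,0,2.02); t=P(qq); print(np.round(M.T@(t-pr)*1e3,1).tolist(),"%.2f"%qq); pr=t
E
python3 tr.py 1
```

```text
q est 0.5985299522347689 r 1.0009496143014707 [-0.0021  0.039   0.0518] w 0.010817237004481417 F [ 3.6 -1.8 -9.4] [-0.3  -0.72  0.07] psi -1.5298157768716947
[-5.9, -9.3, -0.4] 0.70
[-5.0, -9.8, 0.0] 0.80
[-4.0, -10.2, 0.0] 0.90
[-2.9, -10.6, 0.0] 1.00
[-1.9, -10.8, 0.0] 1.10
[-0.8, -11.0, 0.0] 1.20
[0.3, -11.0, 0.0] 1.30
[1.4, -10.9, 0.0] 1.40
[2.5, -10.7, 0.0] 1.50
[3.6, -10.4, 0.0] 1.60
```

Tracking well.

Call:
servo_tool(increments=[{"delta_pos": [-6, -9, 0], "angular": [0, 0, 0], "fingers": 0.0}, {"delta_pos": [-5, -10, 0], "angular": [0, 0, 0], "fingers": 0.0}, {"delta_pos": [-4, -10, 0], "angular": [0, 0, 0], "fingers": 0.0}, {"delta_pos": [-3, -11, 0], "angular": [0, 0, 0], "fingers": 0.0}, {"delta_pos": [-2, -11, 0], "angular": [0, 0, 0], "fingers": 0.0}, {"delta_pos": [-1, -11, 0], "angular": [0, 0, 0], "fingers": 0.0}, {"delta_pos": [0, -11, 0], "angular": [0, 0, 0], "fingers": 0.0}, {"delta_pos": [1, -11, 0], "angular": [0, 0, 0], "fingers": 0.0}, {"delta_pos": [2, -11, 0], "angular": [0, 0, 0], "fingers": 0.0}])

```text
clock: 11.78
tool_pos: [0.6096, 0.1939, 0.1873]
tool_rot: [2.191, 0.033, -2.203]
ft_force: [5.4, -6.1, -10.4]
gripper_width: 0.0113
```

```bash
python3 tr.py 1
```

```text
q est 1.5043203431883212 r 1.0003967595818803 [-0.0067  0.1339  0.0681] w 0.011330098439399847 F [  5.4  -6.1 -10.4] [-0.98 -0.8   0.04] psi -1.5312012358458778
[3.5, -10.4, -1.1] 1.60
[4.5, -10.0, -0.0] 1.70
[5.5, -9.5, -0.0] 1.80
[6.4, -8.9, -0.0] 1.90
[7.3, -8.2, -0.0] 2.00
[1.2, -1.2, -0.0] 2.02
[0.0, 0.0, 0.0] 2.02
[0.0, 0.0, 0.0] 2.02
[0.0, 0.0, 0.0] 2.02
[0.0, 0.0, 0.0] 2.02
```

Call:
servo_tool(increments=[{"delta_pos": [3.5, -10.5, -1], "angular": [0, 0, 0], "fingers": 0.0}, {"delta_pos": [4.5, -10, 0], "angular": [0, 0, 0], "fingers": 0.0}, {"delta_pos": [5.5, -9.5, 0], "angular": [0, 0, 0], "fingers": 0.0}, {"delta_pos": [6.5, -9, 0], "angular": [0, 0, 0], "fingers": 0.0}, {"delta_pos": [7, -8, 0], "angular": [0, 0, 0], "fingers": 0.0}, {"delta_pos": [1, -1, 0], "angular": [0, 0, 0], "fingers": 0.0}])

```text
clock: 12.52
tool_pos: [0.6075, 0.2379, 0.1619]
tool_rot: [2.181, 0.016, -2.2]
ft_force: [4.6, -3.9, -8.0]
gripper_width: 0.0112
```

```bash
python3 tr.py 1
```

```text
q est 1.9717748522912215 r 0.9972107804374392 [-0.0088  0.1779  0.0427] w 0.011207697252953544 F [ 4.6 -3.9 -8. ] [-0.35 -0.77  0.08] psi -1.5325834203772484
[3.4, -4.1, -1.4] 2.02
[0.0, 0.0, 0.0] 2.02
[0.0, 0.0, 0.0] 2.02
[0.0, 0.0, 0.0] 2.02
[0.0, 0.0, 0.0] 2.02
[0.0, 0.0, 0.0] 2.02
[0.0, 0.0, 0.0] 2.02
[0.0, 0.0, 0.0] 2.02
[0.0, 0.0, 0.0] 2.02
[0.0, 0.0, 0.0] 2.02
```

Call:
servo_tool(increments=[{"delta_pos": [3, -3, -1], "angular": [0, 0, 0], "fingers": 0.0}, {"delta_pos": [1, -1, 0], "angular": [0, 0, 0], "fingers": 0.0}, {"delta_pos": [0, 0, 0], "angular": [0, 0, 0], "fingers": 0.45}, {"delta_pos": [0, 0, 0], "angular": [0, 0, 0], "fingers": 0.45}, {"delta_pos": [0, 0, 0], "angular": [0, 0, 0], "fingers": 0.45}, {"delta_pos": [-20, 0, 0], "angular": [0, 0, 0], "fingers": 0.45}, {"delta_pos": [-35, 0, 0], "angular": [0, 0, 0], "fingers": 0.45}, {"delta_pos": [-35, 0, 0], "angular": [0, 0, 0], "fingers": 0.45}, {"delta_pos": [0, 0, 0], "angular": [0, 0, 0], "fingers": 0.45}])

```text
clock: 13.65
tool_pos: [0.609, 0.2475, 0.2631]
tool_rot: [2.187, 0.02, -2.195]
ft_force: [0.2, -0.5, 0.1]
gripper_width: 0.0424
```

Run:
```python
from h import *
f,c,st=grab("wrist"); cv2.imwrite("pics/w9.png",f["color"]); print(st["tool_pos"],st["ft_force"])
f,c,st=grab("scene"); cv2.imwrite("pics/s9.png",f["color"])
f,c,st=grab("top"); crop(f["color"],90,130,490,330,2,"t9")
```

```text
[0.60901326 0.24747259 0.26312353] [ 0.18329331 -0.51019483  0.07222958]
```

View pics/w9.png

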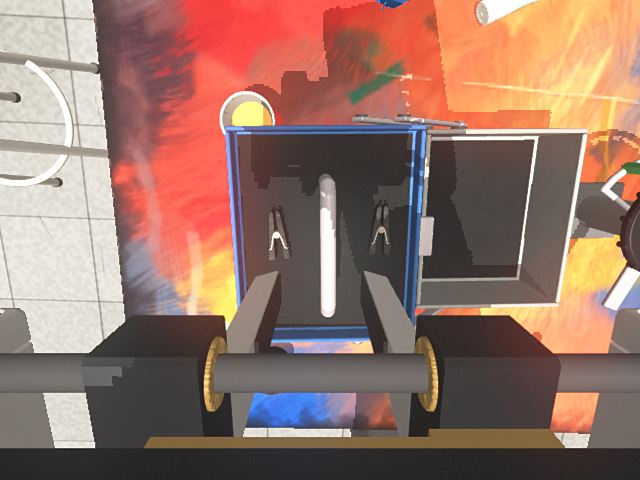

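View pics/t9.png

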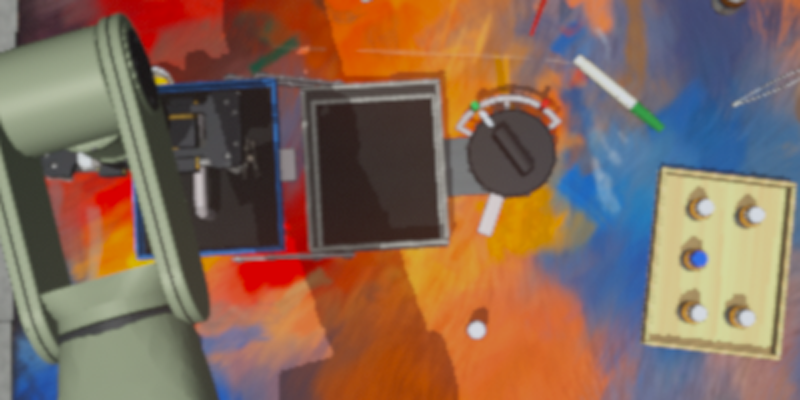

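View pics/s9.png

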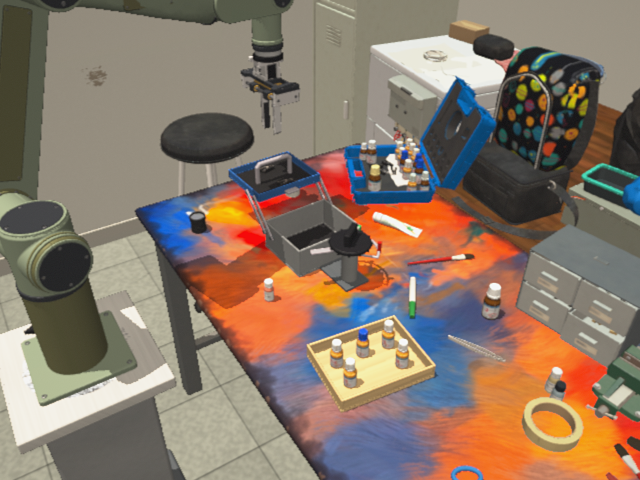

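Tray is open with the clips still in it. One vial stands in front of the box, at scene (268,289) / top (328.5,294.5), and no others are there.

Run:
```python
from h import *
f,c,st=grab("top")
crop(f["color"],230,160,330,270,6,"t10")
s,cs,_=grab("scene"); crop(s["color"],180,190,300,320,5,"s10")
for n in ["vial_a1_c","vial_b2_c","vial_c3_c","loupe_c"]:
    for d in spot_in("scene",n)[:3]: print(n,d["p"],np.round(d["pixel"]),np.round(back(cs,d["pixel"],.028 if n[0]=="v" else .023),3))
P=[back(c,(90+x/2,130+y/2),.08) for x,y in [(305,90),(440,80),(449,244),(310,250)]]
print(np.round(P,4),np.mean(P,0))
plan((.424,-.056,.15),-1.53)
```

```text
vial_a1_c 0.45 [415. 294.] [ 0.696 -0.249  0.028]
vial_b2_c 0.66 [196. 223.] [0.387 0.286 0.028]
vial_b2_c 0.49 [390. 335.] [ 0.568 -0.322  0.028]
vial_c3_c 0.72 [272. 292.] [ 0.423 -0.069  0.028]
loupe_c 0.76 [196. 222.] [0.392 0.301 0.023]
[[ 0.7001  0.1375  0.08  ]
 [ 0.7099 -0.0174  0.08  ]
 [ 0.5213 -0.0252  0.08  ]
 [ 0.5166  0.1327  0.08  ]] [0.61196004 0.05689143 0.08      ]
at [0.6059 0.2462 0.2559] psi -1.531 n 8 ang [-0.0, 0.002, -0.003] q1 0.26 q6 1.80
 lin each [14.5, 36.5, 24.0]
```

View pics/s10.png

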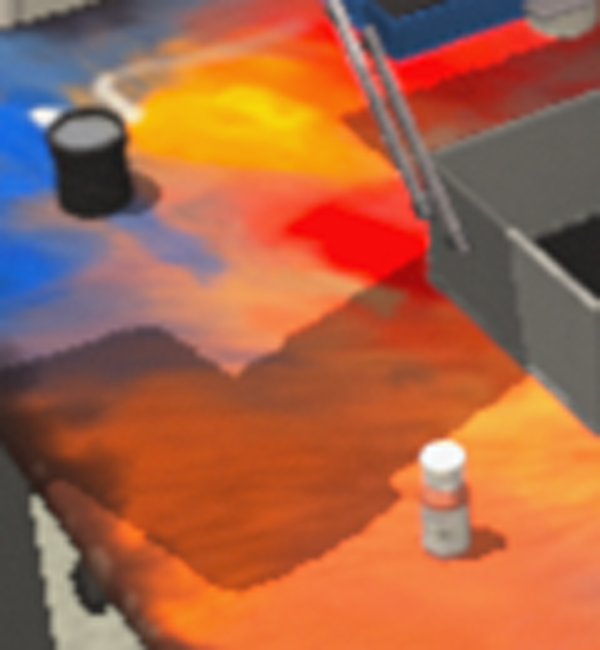

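View pics/t10.png

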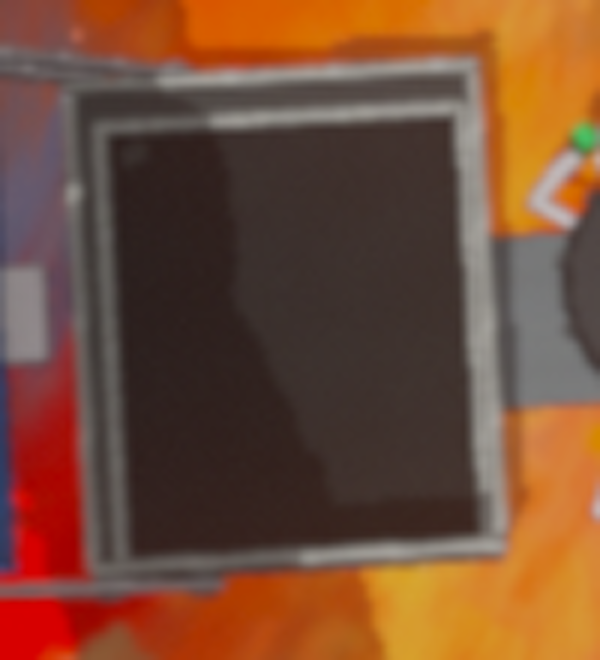

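Run:
```python
from h import *
cs=cam(optics.grab_frame("scene"))
print(back(cs,(180+442/5,190+458/5),.056),back(cs,(180+89/5,190+133/5),.046))
plan((.40,.293,.13),.042,step=40)
```

```text
[ 0.41959889 -0.0613351   0.056     ] [0.39481298 0.28697538 0.046     ]
at [0.6061 0.2463 0.2563] psi -1.531 n 10 ang [-0.157, 0.003, -0.001] q1 0.26 q6 1.80
 lin [[12.8, -5.8, 20.2], [12.7, -8.9, 19.1], [12.7, -11.8, 17.5], [12.7, -14.3, 15.5], [12.6, -16.6, 13.1], [12.6, -18.4, 10.4], [12.6, -19.8, 7.4], [12.6, -20.7, 4.2], [12.6, -21.1, 1.0], [12.6, -21.0, -2.3]]
```

Call:
servo_tool(increments=[{"delta_pos": [0, -6, 20], "angular": [-0.157, 0, 0], "fingers": 0.65}, {"delta_pos": [0, -9, 19], "angular": [-0.157, 0, 0], "fingers": 0.65}, {"delta_pos": [5, -12, 17], "angular": [-0.157, 0, 0], "fingers": 0.65}, {"delta_pos": [5, -14, 15], "angular": [-0.157, 0, 0], "fingers": 0.65}, {"delta_pos": [12, -17, 13], "angular": [-0.157, 0, 0], "fingers": 0.65}, {"delta_pos": [15, -18, 10], "angular": [-0.157, 0, 0], "fingers": 0.65}, {"delta_pos": [18, -20, 7], "angular": [-0.157, 0, 0], "fingers": 0.65}, {"delta_pos": [18, -21, 4], "angular": [-0.157, 0, 0], "fingers": 0.65}, {"delta_pos": [18, -21, 1], "angular": [-0.157, 0, 0], "fingers": 0.65}, {"delta_pos": [15, -21, -2], "angular": [-0.157, 0, 0], "fingers": 0.65}])

```text
clock: 15.4
tool_pos: [0.3954, 0.2903, 0.1483]
tool_rot: [1.121, 1.243, -1.165]
ft_force: [-0.5, -0.6, 0.8]
gripper_width: 0.0614
```

```bash
cat > look.py <<'E'
from h import *
import sys
f,c,st=grab("wrist"); cv2.imwrite("pics/%s.png"%sys.argv[1],f["color"]); print("F",np.round(st["ft_force"],1),"w",st["gripper_width"],"clk",st["clock"])
a=sys.argv[2:]
if a: plan([float(v) for v in a[:3]],float(a[3]),step=float(a[4]) if len(a)>4 else 40)
E
python3 look.py w11 .40 .293 .13 .042
```

```text
F [-0.5 -0.6  0.8] w 0.061372931183609265 clk 15.4
at [0.3911 0.2897 0.1458] psi 0.093 n 1 ang [0.051, 0.024, 0.021] q1 0.47 q6 0.38
 lin [[15.6, 9.5, -2.8]]
```

View pics/w11.png

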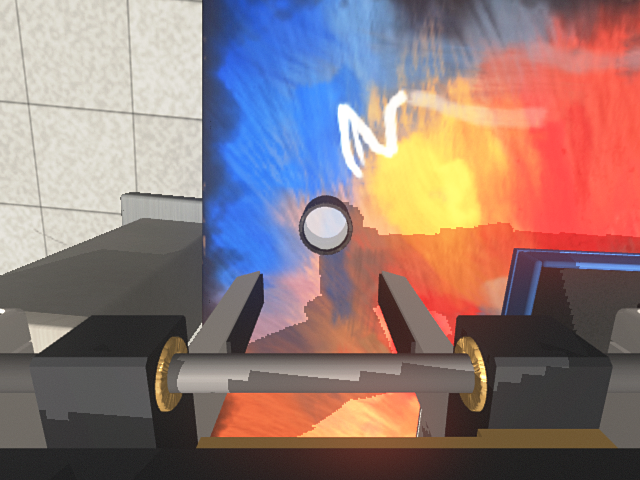

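Call:
servo_tool(increments=[{"delta_pos": [0, 5, 0], "angular": [0.05, 0.02, 0.02], "fingers": 0.65}, {"delta_pos": [0, 0, 0], "angular": [0, 0, 0], "fingers": 0.65}, {"delta_pos": [0, 0, 0], "angular": [0, 0, 0], "fingers": 0.65}])

```text
clock: 15.82
tool_pos: [0.3986, 0.2904, 0.1471]
tool_rot: [1.184, 1.221, -1.183]
ft_force: [0.5, 0.1, 0.3]
gripper_width: 0.0614
```

```bash
cat > meas.py <<'E'
from h import *
import sys
# meas name u v z : wrist backproject
f,c,st=grab("wrist"); crop(f["color"],220,130,420,280,4,sys.argv[1])
cv2.imwrite("pics/%sf.png"%sys.argv[1],f["color"])
np.savez("last.npz",K=c[0],R=c[1],t=c[2]); print(np.round(st["tool_pos"],4),psi_of(st)[0],"clk",st["clock"])
E
python3 meas.py w12
```

```text
[0.3986 0.2904 0.1471] 0.03395468128962499 clk 15.825
```

View pics/w12.png

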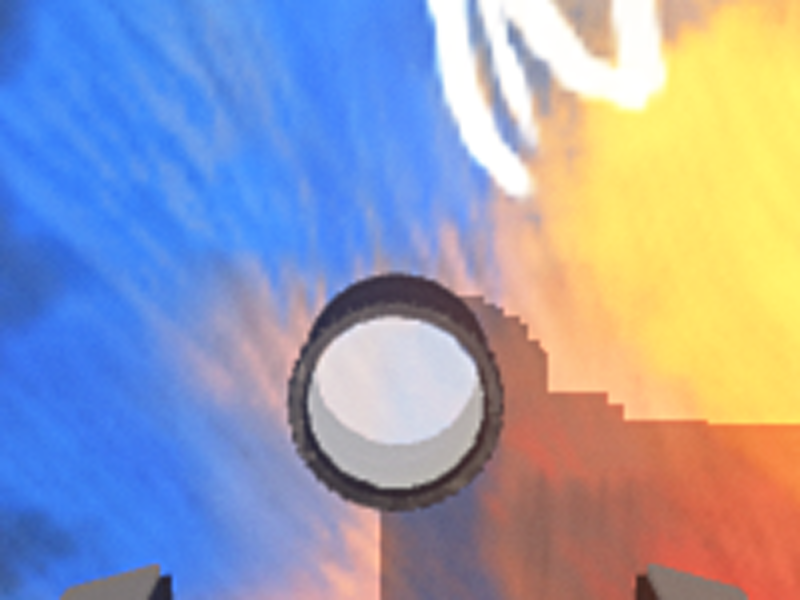

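Run:
```python
from h import *
z=np.load("last.npz");c=(z["K"],z["R"],z["t"])
p=back(c,(220+395/4,130+405/4),.046); print(p); plan((p[0],p[1],.012),.042)
```

```text
[0.39747873 0.29742138 0.046     ]
at [0.3987 0.2904 0.1471] psi 0.034 n 3 ang [-0.003, 0.001, -0.001] q1 0.46 q6 0.42
 lin each [45.0, -0.5, -2.4]
```

Call:
servo_tool(increments=[{"delta_pos": [40, -0.5, -3], "angular": [0, 0, 0], "fingers": 0.65}, {"delta_pos": [40, 0, -2], "angular": [0, 0, 0], "fingers": 0.65}, {"delta_pos": [30, 0, -1], "angular": [0, 0, 0], "fingers": 0.65}, {"delta_pos": [15, 0, -1], "angular": [0, 0, 0], "fingers": 0.65}, {"delta_pos": [3, 0, 0], "angular": [0, 0, 0], "fingers": 0.65}])

```text
clock: 16.5
tool_pos: [0.4061, 0.2995, 0.0201]
tool_rot: [1.196, 1.214, -1.176]
ft_force: [0.1, 0.3, 0.3]
gripper_width: 0.0614
```

```bash
python3 look.py w13 .3975 .2970 .012 .042
```

```text
F [0.1 0.3 0.3] w 0.061378403528714376 clk 16.5
at [0.4063 0.2996 0.0204] psi 0.029 n 1 ang [-0.013, -0.003, -0.015] q1 0.47 q6 0.44
 lin [[8.2, -9.0, 2.3]]
```

View pics/w13.png

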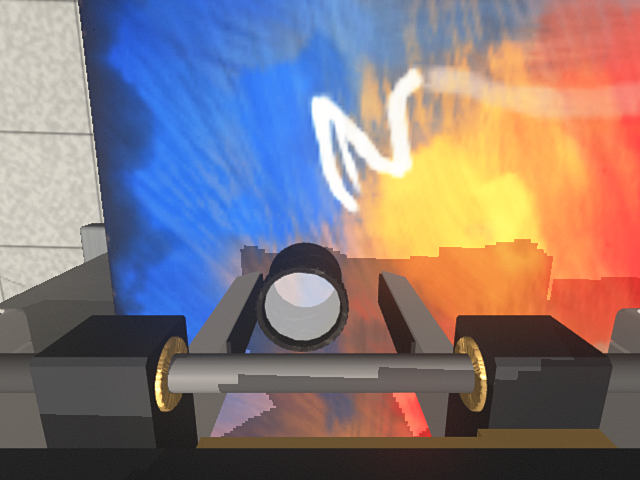

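Loupe sits at (303,310), off-centre by ~8 mm. Next: correct, lower and grip.

Call:
servo_tool(increments=[{"delta_pos": [0, -8, 2], "angular": [-0.013, 0, -0.015], "fingers": 0.65}, {"delta_pos": [8, 0, 0], "angular": [0, 0, 0], "fingers": 0.65}, {"delta_pos": [0, 0, 0], "angular": [0, 0, 0], "fingers": 0.2}, {"delta_pos": [0, 0, 0], "angular": [0, 0, 0], "fingers": 0.2}, {"delta_pos": [0, 0, 0], "angular": [0, 0, 0], "fingers": 0.2}, {"delta_pos": [0, 0, 0], "angular": [0, 0, 0], "fingers": 0.2}])

```text
clock: 17.3
tool_pos: [0.4005, 0.2986, 0.0151]
tool_rot: [1.184, 1.23, -1.171]
ft_force: [0.3, 0.5, -0.1]
gripper_width: 0.0419
```

```bash
python3 look.py w14 .3975 .2970 .2 .042
```

```text
F [ 0.3  0.5 -0.1] w 0.04188884614785907 clk 17.3
at [0.4005 0.2986 0.0151] psi 0.043 n 5 ang [0.0, -0.001, -0.001] q1 0.47 q6 0.42
 lin each [-37.0, -0.4, 0.1]
```

View pics/w14.png

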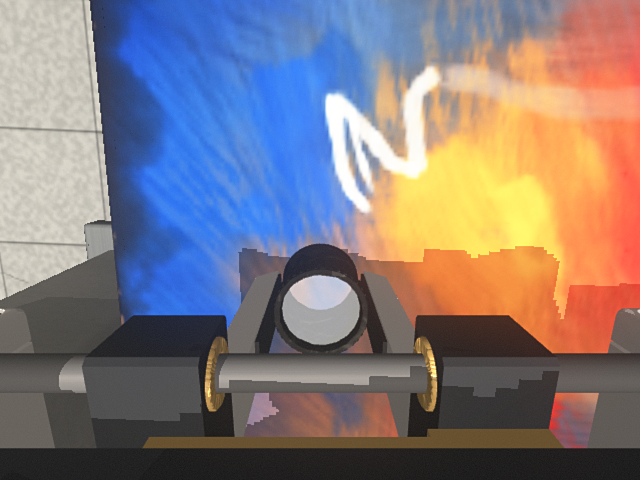

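Call:
servo_tool(increments=[{"delta_pos": [-30, 0, 0], "angular": [0, 0, 0], "fingers": 0.2}, {"delta_pos": [-45, 0, 0], "angular": [0, 0, 0], "fingers": 0.2}, {"delta_pos": [-45, 0, 0], "angular": [0, 0, 0], "fingers": 0.2}, {"delta_pos": [-30, 0, 0], "angular": [0, 0, 0], "fingers": 0.2}, {"delta_pos": [0, 4, 45], "angular": [0, 0, 0], "fingers": 0.2}, {"delta_pos": [0, 4, 50], "angular": [0, 0, 0], "fingers": 0.2}, {"delta_pos": [0, 4, 50], "angular": [0, 0, 0], "fingers": 0.2}, {"delta_pos": [0, 4, 45], "angular": [0, 0, 0], "fingers": 0.2}, {"delta_pos": [0, 4, 15], "angular": [0, 0, 0], "fingers": 0.2}])

```text
clock: 18.48
tool_pos: [0.4297, 0.089, 0.1697]
tool_rot: [1.181, 1.229, -1.166]
ft_force: [-0.6, 1.2, -0.2]
gripper_width: 0.0418
```

```bash
python3 look.py w15 .653 .080 .16 .042 50
```

```text
F [-0.6  1.2 -0.2] w 0.041838964867193566 clk 18.475
at [0.4304 0.0882 0.1698] psi 0.048 n 5 ang [0.001, -0.001, -0.002] q1 0.00 q6 -0.05
 lin each [2.3, 44.4, 3.8]
```

Call:
servo_tool(increments=[{"delta_pos": [0, 44, 4], "angular": [0, 0, 0], "fingers": 0.2}, {"delta_pos": [0, 50, 4], "angular": [0, 0, 0], "fingers": 0.2}, {"delta_pos": [0, 50, 4], "angular": [0, 0, 0], "fingers": 0.2}, {"delta_pos": [0, 45, 4], "angular": [0, 0, 0], "fingers": 0.2}, {"delta_pos": [0, 25, 0], "angular": [0, 0, 0], "fingers": 0.2}, {"delta_pos": [0, 0, 0], "angular": [0, 0, 0], "fingers": 0.2}])

```text
clock: 19.27
tool_pos: [0.6489, 0.0847, 0.1687]
tool_rot: [1.18, 1.231, -1.168]
ft_force: [-0.6, -0.5, -0.7]
gripper_width: 0.0421
```

```bash
python3 look.py w16 .653 .080 .030 .042 50
```

```text
F [-0.6 -0.5 -0.7] w 0.04210293372991521 clk 19.275
at [0.6478 0.0848 0.1685] psi 0.048 n 3 ang [0.002, -0.002, -0.001] q1 -0.00 q6 -0.05
 lin each [46.2, 1.5, 1.9]
```

View pics/w16.png

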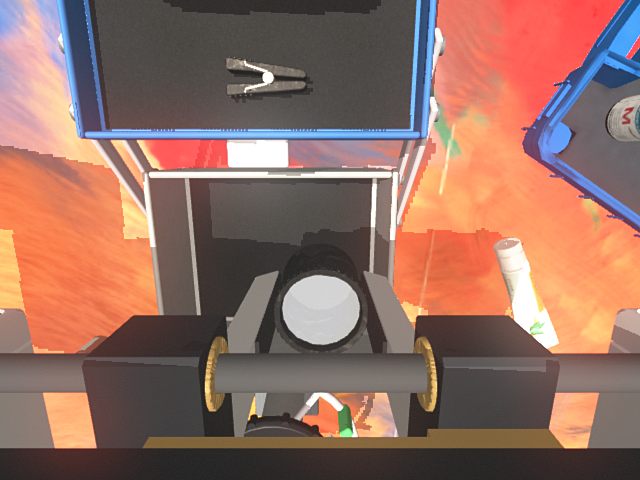

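Run:
```python
from h import *
f,c,st=grab("wrist")
a=back(c,(148,174),.08);b=back(c,(397,174),.08);print(a,b,b-a)
```

```text
[0.51916073 0.13224485 0.08      ] [0.70195464 0.14094661 0.08      ] [0.18279391 0.00870176 0.        ]
```

Call:
servo_tool(increments=[{"delta_pos": [40, 0, 2], "angular": [0, 0, 0], "fingers": 0.2}, {"delta_pos": [40, 0, 1], "angular": [0, 0, 0], "fingers": 0.2}, {"delta_pos": [30, 0, 1], "angular": [0, 0, 0], "fingers": 0.2}, {"delta_pos": [20, 0, 0], "angular": [0, 0, 0], "fingers": 0.2}, {"delta_pos": [0, 0, 0], "angular": [0, 0, 0], "fingers": 0.2}])

```text
clock: 20.0
tool_pos: [0.643, 0.0833, 0.0381]
tool_rot: [1.178, 1.233, -1.167]
ft_force: [1.4, 0.8, -0.5]
gripper_width: 0.042
```

```bash
python3 look.py w17 .648 .080 .025 .042 50
```

```text
F [ 1.4  0.8 -0.5] w 0.041991270611705364 clk 20.0
at [0.6442 0.0833 0.0395] psi 0.050 n 1 ang [0.008, -0.005, -0.007] q1 -0.01 q6 -0.06
 lin [[14.5, 3.6, 3.5]]
```

View pics/w17.png

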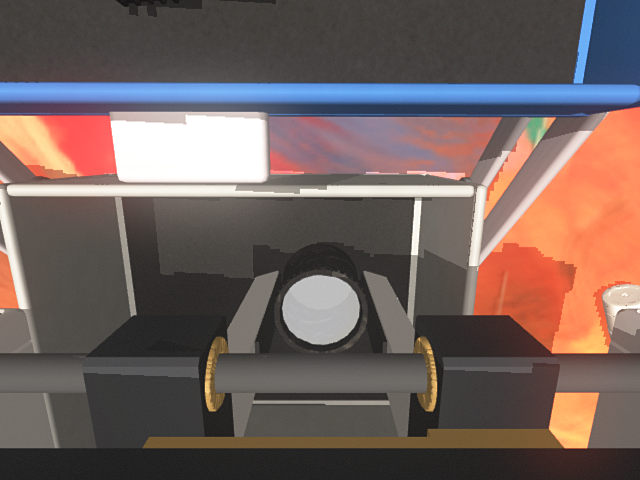

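Call:
servo_tool(increments=[{"delta_pos": [10, 0, 2], "angular": [0, 0, 0], "fingers": 0.2}, {"delta_pos": [5, 0, 0], "angular": [0, 0, 0], "fingers": 0.2}, {"delta_pos": [0, 0, 0], "angular": [0, 0, 0], "fingers": 0.2}])

```text
clock: 20.42
tool_pos: [0.6473, 0.0813, 0.0275]
tool_rot: [1.182, 1.226, -1.16]
ft_force: [-0.7, -0.1, -0.8]
gripper_width: 0.042
```

```bash
python3 look.py w18 .648 .080 .024 .042 50
```

```text
F [-0.7 -0.1 -0.8] w 0.041953433758112516 clk 20.425
at [0.6475 0.0813 0.0277] psi 0.050 n 1 ang [0.008, -0.004, -0.014] q1 -0.01 q6 -0.06
 lin [[3.7, 0.4, 1.4]]
```

Call:
servo_tool(increments=[{"delta_pos": [5, 0, 0], "angular": [0, 0, 0], "fingers": 0.2}, {"delta_pos": [2, 0, 0], "angular": [0, 0, 0], "fingers": 0.2}, {"delta_pos": [0, 0, 0], "angular": [0, 0, 0], "fingers": 0.62}, {"delta_pos": [0, 0, 0], "angular": [0, 0, 0], "fingers": 0.62}, {"delta_pos": [0, 0, 0], "angular": [0, 0, 0], "fingers": 0.62}, {"delta_pos": [-25, 0, 0], "angular": [0, 0, 0], "fingers": 0.62}, {"delta_pos": [-40, 0, 0], "angular": [0, 0, 0], "fingers": 0.62}, {"delta_pos": [-50, 0, 0], "angular": [0, 0, 0], "fingers": 0.62}, {"delta_pos": [-40, 0, 0], "angular": [0, 0, 0], "fingers": 0.62}, {"delta_pos": [0, 0, 0], "angular": [0, 0, 0], "fingers": 0.62}])

```text
clock: 21.72
tool_pos: [0.6458, 0.0806, 0.1802]
tool_rot: [1.183, 1.225, -1.16]
ft_force: [-0.0, -0.4, -0.1]
gripper_width: 0.0581
```

```bash
python3 look.py w19 .422 -.058 .14 .042 50
```

```text
F [-0.  -0.4 -0.1] w 0.05813468207418059 clk 21.725
at [0.6442 0.0805 0.1776] psi 0.050 n 6 ang [0.001, -0.001, -0.002] q1 -0.01 q6 -0.06
 lin each [5.8, -38.2, 21.2]
```

View pics/w19.png

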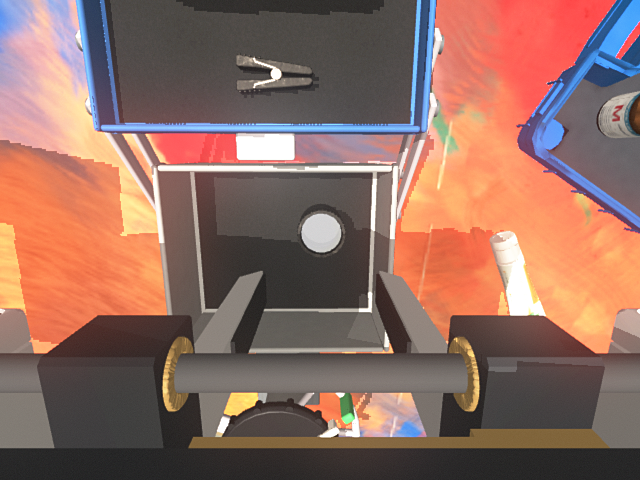

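Loupe stands in the compartment at (321,231). On to the vial.

Call:
servo_tool(increments=[{"delta_pos": [0, -38, 21], "angular": [0, 0, 0], "fingers": 0.45}, {"delta_pos": [0, -38, 21], "angular": [0, 0, 0], "fingers": 0.45}, {"delta_pos": [0, -38, 21], "angular": [0, 0, 0], "fingers": 0.45}, {"delta_pos": [10, -38, 21], "angular": [0, 0, 0], "fingers": 0.45}, {"delta_pos": [15, -38, 21], "angular": [0, 0, 0], "fingers": 0.45}, {"delta_pos": [15, -25, 21], "angular": [0, 0, 0], "fingers": 0.45}, {"delta_pos": [0, 0, 0], "angular": [0, 0, 0], "fingers": 0.45}, {"delta_pos": [0, 0, 0], "angular": [0, 0, 0], "fingers": 0.45}])

```text
clock: 22.78
tool_pos: [0.4183, -0.0561, 0.1177]
tool_rot: [1.172, 1.255, -1.18]
ft_force: [-0.1, -0.1, -0.7]
gripper_width: 0.0421
```

```bash
python3 meas.py w20;python3 look.py w20g .422 -.058 .14 .042 50
```

```text
[ 0.4183 -0.0561  0.1177] 0.05042938552861581 clk 22.775
F [-0.7  0.5  0.4] w 0.04228176967254424 clk 22.825
at [ 0.4188 -0.0559  0.1181] psi 0.052 n 1 ang [0.01, -0.012, 0.018] q1 -0.34 q6 -0.40
 lin [[-22.0, 2.8, 2.0]]
```

View pics/w20f.png

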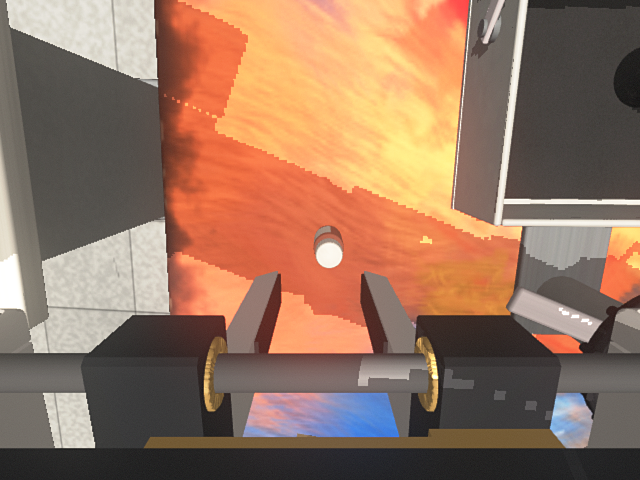

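Run:
```python
from h import *
z=np.load("last.npz");c=(z["K"],z["R"],z["t"])
p=back(c,(329,256),.056); print(p); plan((p[0],p[1],.06),.042); plan((p[0],p[1],.013),.042)
```

```text
[ 0.42332638 -0.05677406  0.056     ]
at [ 0.4188 -0.0559  0.1181] psi 0.052 n 2 ang [0.005, -0.006, 0.009] q1 -0.34 q6 -0.40
 lin [[29.0, 2.8, 0.9], [29.0, 2.5, 0.7]]
at [ 0.4188 -0.0559  0.1181] psi 0.052 n 3 ang [0.003, -0.004, 0.006] q1 -0.34 q6 -0.40
 lin each [35.0, 2.1, 0.8]
```

Call:
servo_tool(increments=[{"delta_pos": [25, 3, 1], "angular": [0.01, -0.012, 0.018], "fingers": 0.45}, {"delta_pos": [25, 0, 0], "angular": [0, 0, 0], "fingers": 0.45}, {"delta_pos": [0, 0, 0], "angular": [0, 0, 0], "fingers": 0.45}])

```text
clock: 23.25
tool_pos: [0.4263, -0.0556, 0.0689]
tool_rot: [1.178, 1.224, -1.172]
ft_force: [-0.4, 1.1, 0.1]
gripper_width: 0.0421
```

```bash
python3 look.py w21 .4233 -.0568 .013 .042 50
```

```text
F [-0.4  1.1  0.1] w 0.04208750985768439 clk 23.25
at [ 0.4274 -0.0561  0.0701] psi 0.045 n 2 ang [0.001, 0.001, -0.005] q1 -0.33 q6 -0.38
 lin each [28.5, -2.3, 0.2]
```

View pics/w21.png

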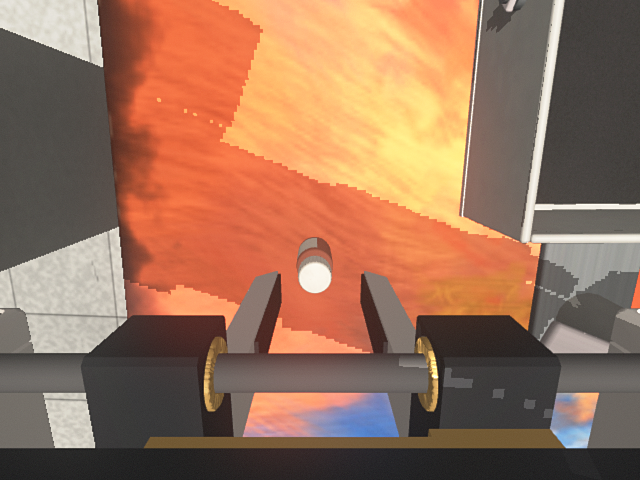

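Call:
servo_tool(increments=[{"delta_pos": [20, -4, 0], "angular": [0, 0, 0], "fingers": 0.45}, {"delta_pos": [20, -1, 0], "angular": [0, 0, 0], "fingers": 0.45}, {"delta_pos": [15, -1, 0], "angular": [0, 0, 0], "fingers": 0.45}, {"delta_pos": [4, 0, 0], "angular": [0, 0, 0], "fingers": 0.45}])

```text
clock: 23.8
tool_pos: [0.4303, -0.0578, 0.0159]
tool_rot: [1.179, 1.21, -1.161]
ft_force: [0.1, 0.4, -0.2]
gripper_width: 0.0421
```

```bash
python3 look.py w22 .4233 -.0568 .013 .042 50
```

```text
F [ 0.1  0.4 -0.2] w 0.04209617243501179 clk 23.8
at [ 0.4306 -0.0579  0.016 ] psi 0.048 n 1 ang [0.005, 0.008, -0.023] q1 -0.33 q6 -0.38
 lin [[2.8, -7.3, -1.5]]
```

View pics/w22.png

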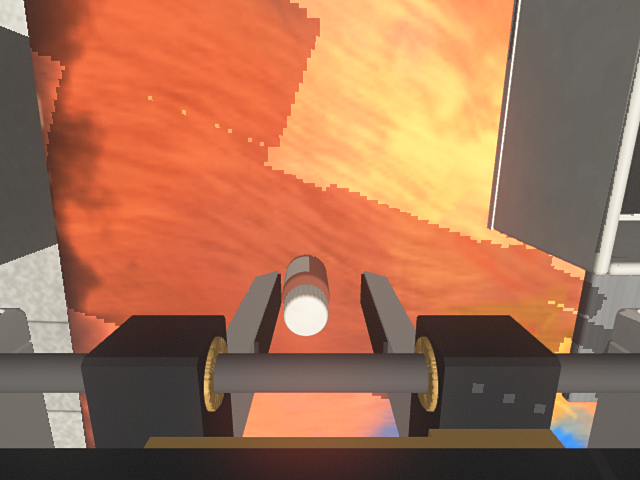

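Call:
servo_tool(increments=[{"delta_pos": [2, -7, -1], "angular": [0, 0.008, -0.023], "fingers": 0.45}, {"delta_pos": [0, 0, 0], "angular": [0, 0, 0], "fingers": 0.1}, {"delta_pos": [0, 0, 0], "angular": [0, 0, 0], "fingers": 0.1}, {"delta_pos": [0, 0, 0], "angular": [0, 0, 0], "fingers": 0.1}, {"delta_pos": [0, 0, 0], "angular": [0, 0, 0], "fingers": 0.1}])

```text
clock: 24.48
tool_pos: [0.4259, -0.0579, 0.0163]
tool_rot: [1.174, 1.228, -1.172]
ft_force: [-0.1, 0.1, -1.2]
gripper_width: 0.0222
```

```bash
python3 look.py w23 .575 .030 .16 .042 50
```

```text
F [-0.1  0.1 -1.2] w 0.022217904904977832 clk 24.475
at [ 0.4259 -0.0579  0.0163] psi 0.048 n 5 ang [0.001, 0.0, -0.001] q1 -0.34 q6 -0.38
 lin each [-28.7, 30.7, -16.1]
```

View pics/w23.png

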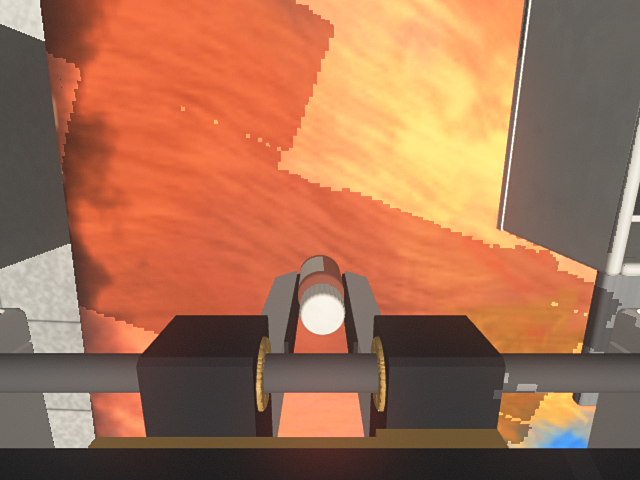

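Call:
servo_tool(increments=[{"delta_pos": [-30, 0, 0], "angular": [0, 0, 0], "fingers": 0.1}, {"delta_pos": [-45, 0, 0], "angular": [0, 0, 0], "fingers": 0.1}, {"delta_pos": [-45, 0, 0], "angular": [0, 0, 0], "fingers": 0.1}, {"delta_pos": [-20, 10, -10], "angular": [0, 0, 0], "fingers": 0.1}, {"delta_pos": [0, 40, -20], "angular": [0, 0, 0], "fingers": 0.1}, {"delta_pos": [0, 45, -22], "angular": [0, 0, 0], "fingers": 0.1}, {"delta_pos": [0, 40, -20], "angular": [0, 0, 0], "fingers": 0.1}, {"delta_pos": [0, 15, -8], "angular": [0, 0, 0], "fingers": 0.1}, {"delta_pos": [0, 0, 0], "angular": [0, 0, 0], "fingers": 0.1}])

```text
clock: 25.65
tool_pos: [0.5748, 0.032, 0.1604]
tool_rot: [1.176, 1.228, -1.174]
ft_force: [-0.5, -0.8, -0.1]
gripper_width: 0.0214
```

```bash
python3 look.py w24 .574 .028 .025 .042 50
```

```text
F [-0.5 -0.8 -0.1] w 0.021447811687107313 clk 25.65
at [0.574  0.0316 0.1603] psi 0.046 n 3 ang [0.001, 0.0, -0.001] q1 -0.09 q6 -0.14
 lin each [45.1, -0.1, 1.2]
```

View pics/w24.png

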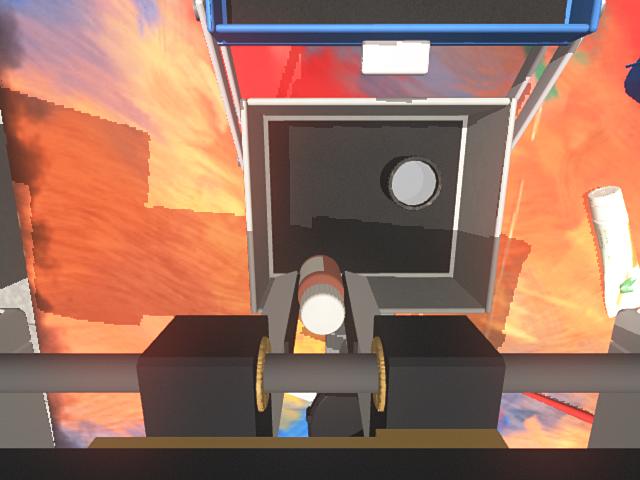

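Call:
servo_tool(increments=[{"delta_pos": [40, 0, 1], "angular": [0, 0, 0], "fingers": 0.1}, {"delta_pos": [40, 0, 1], "angular": [0, 0, 0], "fingers": 0.1}, {"delta_pos": [30, 0, 1], "angular": [0, 0, 0], "fingers": 0.1}, {"delta_pos": [16, 0, 0], "angular": [0, 0, 0], "fingers": 0.1}, {"delta_pos": [0, 0, 0], "angular": [0, 0, 0], "fingers": 0.1}])

```text
clock: 26.32
tool_pos: [0.5715, 0.0255, 0.0327]
tool_rot: [1.177, 1.226, -1.177]
ft_force: [-0.3, 1.3, -0.0]
gripper_width: 0.0222
```

```bash
python3 look.py w25 .574 .028 .023 .042 50
```

```text
F [-0.3  1.3 -0. ] w 0.022174285556777456 clk 26.325
at [0.5723 0.0255 0.0336] psi 0.043 n 1 ang [0.001, 0.002, -0.004] q1 -0.11 q6 -0.15
 lin each [10.6, 1.7, -2.4]
```

View pics/w25.png

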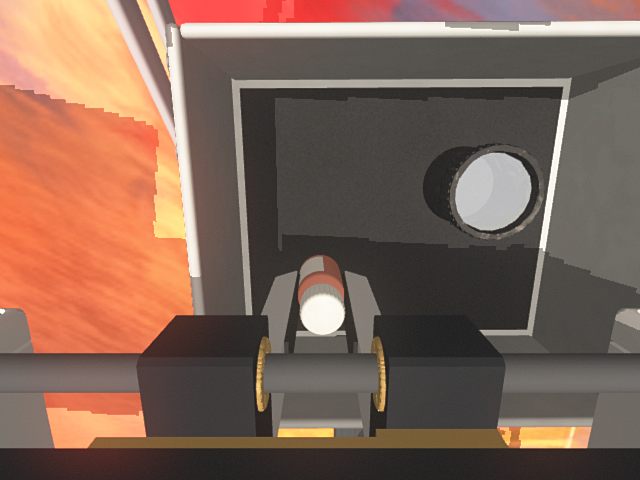

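Call:
servo_tool(increments=[{"delta_pos": [8, 0, -1], "angular": [0, 0, 0], "fingers": 0.1}, {"delta_pos": [2, 0, 0], "angular": [0, 0, 0], "fingers": 0.1}, {"delta_pos": [0, 0, 0], "angular": [0, 0, 0], "fingers": 0.42}, {"delta_pos": [0, 0, 0], "angular": [0, 0, 0], "fingers": 0.42}, {"delta_pos": [0, 0, 0], "angular": [0, 0, 0], "fingers": 0.42}, {"delta_pos": [-25, 0, 0], "angular": [0, 0, 0], "fingers": 0.42}, {"delta_pos": [-45, 0, 0], "angular": [0, 0, 0], "fingers": 0.42}, {"delta_pos": [-55, 0, 0], "angular": [0, 0, 0], "fingers": 0.42}, {"delta_pos": [-45, 0, 0], "angular": [0, 0, 0], "fingers": 0.42}, {"delta_pos": [0, 0, 0], "angular": [0, 0, 0], "fingers": 0.42}])

```text
clock: 27.62
tool_pos: [0.5735, 0.0269, 0.2022]
tool_rot: [1.18, 1.219, -1.171]
ft_force: [-0.2, -0.1, -0.3]
gripper_width: 0.0396
```

```bash
python3 look.py w26 .502 -.314 .2 -1.663 50
```

```text
F [-0.2 -0.1 -0.3] w 0.039576050509447916 clk 27.625
at [0.5719 0.0271 0.1996] psi 0.043 n 11 ang [0.155, -0.0, -0.001] q1 -0.10 q6 -0.15
 lin [[-0.0, -7.7, 30.7], [0.0, -2.8, 31.5], [0.0, 2.1, 31.6], [0.0, 6.9, 30.9], [0.0, 11.6, 29.4], [0.0, 16.0, 27.3], [0.0, 20.0, 24.5], [0.0, 23.6, 21.1], [0.0, 26.6, 17.2], [-0.0, 28.9, 12.9], [-0.0, 30.5, 8.3]]
```

View pics/w26.png

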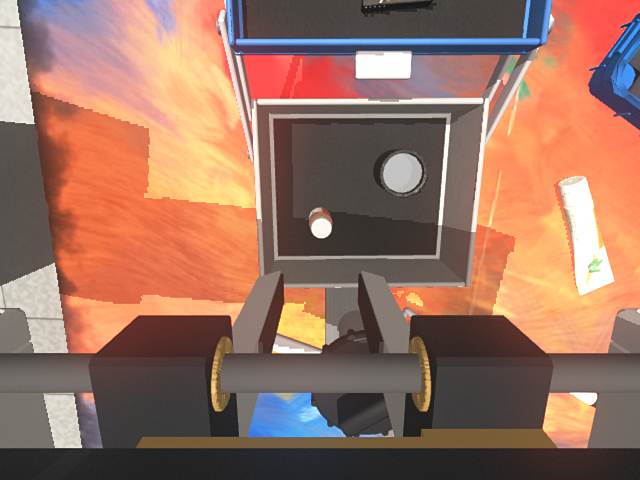

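Vial and loupe both stand in the compartment, at (321,224) and (403,172). Now the blue-capped bottle.

Call:
servo_tool(increments=[{"delta_pos": [0, -8, 31], "angular": [0.155, 0, 0], "fingers": 0.42}, {"delta_pos": [0, -3, 31], "angular": [0.155, 0, 0], "fingers": 0.42}, {"delta_pos": [0, 2, 32], "angular": [0.155, 0, 0], "fingers": 0.42}, {"delta_pos": [0, 7, 31], "angular": [0.155, 0, 0], "fingers": 0.42}, {"delta_pos": [0, 12, 29], "angular": [0.155, 0, 0], "fingers": 0.42}, {"delta_pos": [0, 16, 27], "angular": [0.155, 0, 0], "fingers": 0.42}, {"delta_pos": [0, 20, 25], "angular": [0.155, 0, 0], "fingers": 0.42}, {"delta_pos": [0, 24, 21], "angular": [0.155, 0, 0], "fingers": 0.42}, {"delta_pos": [0, 27, 17], "angular": [0.155, 0, 0], "fingers": 0.42}, {"delta_pos": [0, 29, 13], "angular": [0.155, 0, 0], "fingers": 0.42}])

```text
clock: 28.92
tool_pos: [0.4869, -0.2835, 0.1749]
tool_rot: [2.186, 0.037, -2.255]
ft_force: [0.3, 0.3, 0.2]
gripper_width: 0.0396
```

Call:
servo_tool(increments=[{"delta_pos": [0, 20, 8], "angular": [0.1, 0, 0], "fingers": 0.42}, {"delta_pos": [0, 0, 0], "angular": [0, 0, 0], "fingers": 0.42}])

```text
clock: 29.18
tool_pos: [0.4759, -0.3041, 0.1698]
tool_rot: [-2.124, 0.075, 2.208]
ft_force: [-0.3, 0.1, -0.6]
gripper_width: 0.0394
```

```bash
python3 look.py w27 .502 -.314 .16 -1.663 50
```

```text
F [-0.3  0.1 -0.6] w 0.03941067998048974 clk 29.175
at [ 0.4761 -0.3032  0.1696] psi -1.659 n 1 ang [0.004, 0.04, 0.019] q1 -0.72 q6 0.94
 lin [[8.4, 8.7, -27.1]]
```

View pics/w27.png

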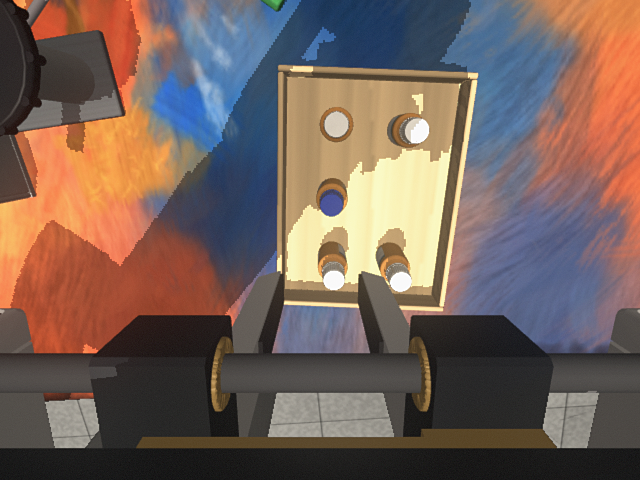

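Call:
servo_tool(increments=[{"delta_pos": [0, 5, -15], "angular": [0, 0.04, 0.02], "fingers": 0.42}, {"delta_pos": [0, 2, -10], "angular": [0, 0, 0], "fingers": 0.42}, {"delta_pos": [0, 0, 0], "angular": [0, 0, 0], "fingers": 0.42}, {"delta_pos": [0, 0, 0], "angular": [0, 0, 0], "fingers": 0.42}])

```text
clock: 29.72
tool_pos: [0.5009, -0.3078, 0.1661]
tool_rot: [-2.175, 0.084, 2.183]
ft_force: [0.3, -0.1, 0.2]
gripper_width: 0.0393
```

```bash
python3 meas.py w28; python3 look.py w28b .502 -.314 .12 -1.663 50
```

```text
[ 0.5009 -0.3078  0.1661] -1.6509826098532865 clk 29.725
F [-0.5  0.3  1.1] w 0.03953480405575772 clk 29.775
at [ 0.5008 -0.3081  0.1663] psi -1.652 n 1 ang [0.011, 0.003, 0.003] q1 -0.70 q6 0.95
 lin [[46.2, 5.9, -1.8]]
```

View pics/w28f.png

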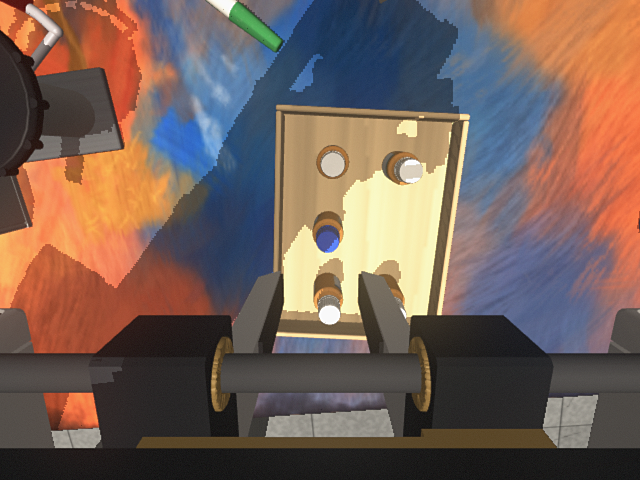

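Run:
```python
from h import *
z=np.load("last.npz");c=(z["K"],z["R"],z["t"])
for q in [(328,238),(333,163),(329.5,314)]: print(back(c,q,.07))
p=back(c,(328,238),.07); plan((p[0],p[1],.1),-1.663); plan((p[0],p[1],.022),-1.663)
```

```text
[ 0.50425658 -0.31482791  0.07      ]
[ 0.5616711  -0.32288554  0.07      ]
[ 0.439061   -0.31120028  0.07      ]
at [ 0.5008 -0.3081  0.1663] psi -1.652 n 2 ang [0.006, 0.002, 0.001] q1 -0.70 q6 0.95
 lin each [33.1, 3.3, -2.1]
at [ 0.5008 -0.3081  0.1663] psi -1.652 n 3 ang [0.004, 0.001, 0.001] q1 -0.70 q6 0.95
 lin each [48.1, 2.3, -1.5]
```

Call:
servo_tool(increments=[{"delta_pos": [30, 5, -3], "angular": [0.01, 0, 0], "fingers": 0.42}, {"delta_pos": [25, 1, 0], "angular": [0, 0, 0], "fingers": 0.42}, {"delta_pos": [5, 0, 0], "angular": [0, 0, 0], "fingers": 0.42}, {"delta_pos": [0, 0, 0], "angular": [0, 0, 0], "fingers": 0.42}])

```text
clock: 30.32
tool_pos: [0.5041, -0.315, 0.107]
tool_rot: [-2.174, 0.098, 2.175]
ft_force: [-0.8, -0.1, 0.4]
gripper_width: 0.0395
```

```bash
python3 look.py w29 .503 -.3145 .025 -1.663 50
```

```text
F [-0.8 -0.1  0.4] w 0.03946312482916258 clk 30.325
at [ 0.5042 -0.3151  0.1073] psi -1.661 n 2 ang [0.001, 0.0, 0.0] q1 -0.70 q6 0.96
 lin each [41.1, -0.2, 0.6]
```

View pics/w29.png

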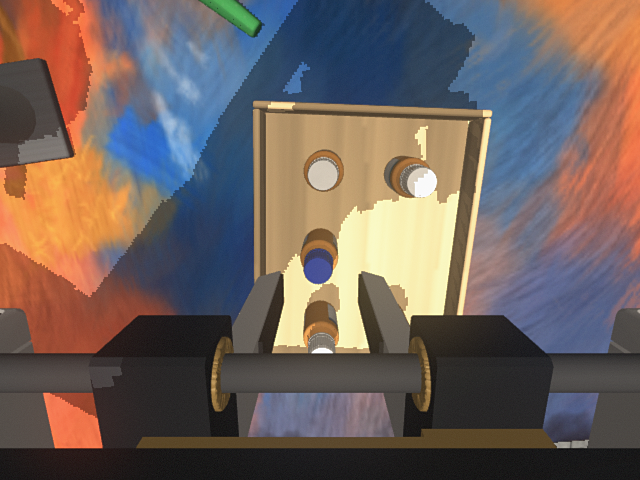

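Call:
servo_tool(increments=[{"delta_pos": [25, 0, 0], "angular": [0, 0, 0], "fingers": 0.42}, {"delta_pos": [20, 0, 0], "angular": [0, 0, 0], "fingers": 0.42}, {"delta_pos": [0, 0, 0], "angular": [0, 0, 0], "fingers": 0.42}])

```text
clock: 30.75
tool_pos: [0.5071, -0.3174, 0.0662]
tool_rot: [-2.184, 0.103, 2.17]
ft_force: [-0.5, 0.5, 0.5]
gripper_width: 0.0396
```

```bash
python3 look.py w30 .503 -.3145 .025 -1.663 50
```

```text
F [-0.5  0.5  0.5] w 0.03959456141610732 clk 30.75
at [ 0.5079 -0.318   0.0674] psi -1.661 n 1 ang [0.002, -0.009, -0.006] q1 -0.70 q6 0.96
 lin [[42.3, -3.3, 5.6]]
```

View pics/w30.png

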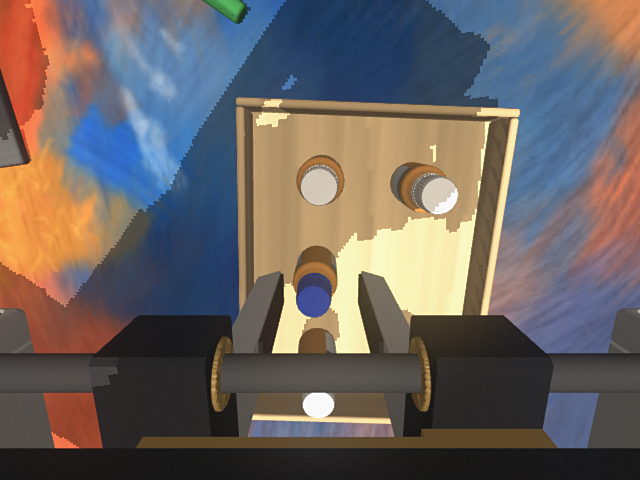

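Call:
servo_tool(increments=[{"delta_pos": [15, -3, 4], "angular": [0, -0.009, -0.006], "fingers": 0.42}, {"delta_pos": [15, -1, 3], "angular": [0, 0, 0], "fingers": 0.42}, {"delta_pos": [12, 0, 1], "angular": [0, 0, 0], "fingers": 0.42}, {"delta_pos": [0, 0, 0], "angular": [0, 0, 0], "fingers": 0.42}])

```text
clock: 31.3
tool_pos: [0.5012, -0.3141, 0.025]
tool_rot: [-2.178, 0.1, 2.174]
ft_force: [0.1, -0.2, 0.3]
gripper_width: 0.0395
```

```bash
python3 look.py w31 .503 -.3145 .025 -1.663 50
```

```text
F [ 0.1 -0.2  0.3] w 0.03950045754581844 clk 31.3
at [ 0.5016 -0.3145  0.0257] psi -1.661 n 1 ang [0.002, -0.003, -0.002] q1 -0.71 q6 0.95
 lin each [0.7, -0.1, -1.4]
```

View pics/w31.png

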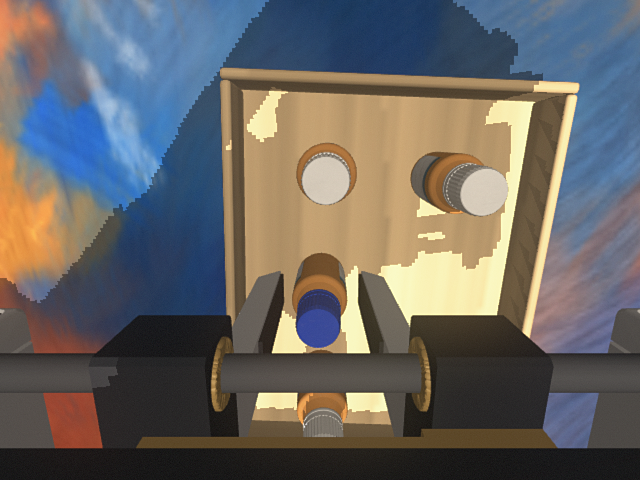

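Call:
servo_tool(increments=[{"delta_pos": [4, 0, 0], "angular": [0, 0, 0], "fingers": 0.42}, {"delta_pos": [0, 0, 0], "angular": [0, 0, 0], "fingers": 0.1}, {"delta_pos": [0, 0, 0], "angular": [0, 0, 0], "fingers": 0.1}, {"delta_pos": [0, 0, 0], "angular": [0, 0, 0], "fingers": 0.1}, {"delta_pos": [0, 0, 0], "angular": [0, 0, 0], "fingers": 0.1}])

```text
clock: 31.98
tool_pos: [0.5028, -0.3154, 0.0227]
tool_rot: [-2.183, 0.102, 2.171]
ft_force: [0.8, -0.7, -0.4]
gripper_width: 0.0261
```

Call:
servo_tool(increments=[{"delta_pos": [-20, 0, 0], "angular": [0, 0, 0], "fingers": 0.1}, {"delta_pos": [-35, 0, 0], "angular": [0, 0, 0], "fingers": 0.1}, {"delta_pos": [-45, 0, 0], "angular": [0, 0, 0], "fingers": 0.1}, {"delta_pos": [-45, 0, 0], "angular": [0, 0, 0], "fingers": 0.1}, {"delta_pos": [-40, 0, 0], "angular": [0, 0, 0], "fingers": 0.1}, {"delta_pos": [0, 0, 0], "angular": [0, 0, 0], "fingers": 0.1}])

```text
clock: 32.72
tool_pos: [0.5026, -0.3152, 0.2209]
tool_rot: [-2.19, 0.107, 2.168]
ft_force: [0.6, 0.1, 0.0]
gripper_width: 0.0256
```

```bash
python3 look.py w32 .58 .08 .21 .042 50
```

```text
F [0.6 0.1 0. ] w 0.025601311551726142 clk 32.725
at [ 0.5014 -0.3142  0.2184] psi -1.661 n 11 ang [-0.155, -0.0, -0.001] q1 -0.71 q6 0.95
 lin [[0.6, -36.3, -3.9], [0.6, -35.3, -9.4], [0.7, -33.4, -14.8], [0.7, -30.7, -19.8], [0.7, -27.3, -24.3], [0.7, -23.3, -28.2], [0.8, -18.6, -31.4], [0.8, -13.6, -33.9], [0.8, -8.2, -35.6], [0.8, -2.6, -36.5], [0.8, 3.1, -36.4]]
```

View pics/w32.png

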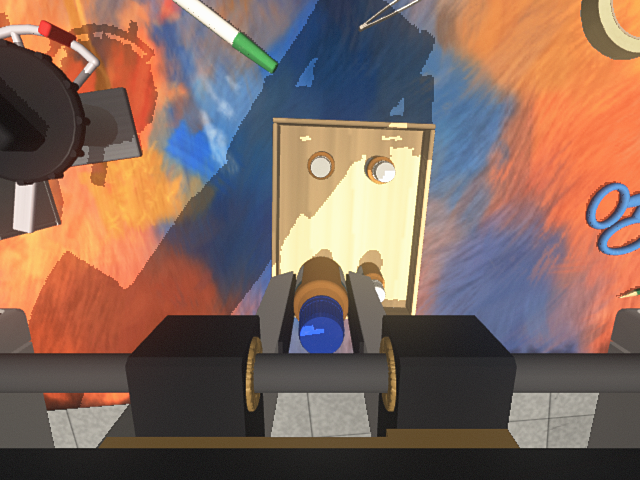

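Call:
servo_tool(increments=[{"delta_pos": [0, -36, -4], "angular": [-0.155, 0, 0], "fingers": 0.1}, {"delta_pos": [0, -35, -9], "angular": [-0.155, 0, 0], "fingers": 0.1}, {"delta_pos": [0, -33, -15], "angular": [-0.155, 0, 0], "fingers": 0.1}, {"delta_pos": [0, -31, -20], "angular": [-0.155, 0, 0], "fingers": 0.1}, {"delta_pos": [0, -27, -24], "angular": [-0.155, 0, 0], "fingers": 0.1}, {"delta_pos": [0, -23, -28], "angular": [-0.155, 0, 0], "fingers": 0.1}, {"delta_pos": [0, -19, -31], "angular": [-0.155, 0, 0], "fingers": 0.1}, {"delta_pos": [0, -14, -34], "angular": [-0.155, 0, 0], "fingers": 0.1}, {"delta_pos": [0, -8, -36], "angular": [-0.155, 0, 0], "fingers": 0.1}, {"delta_pos": [0, -3, -30], "angular": [-0.155, 0, 0], "fingers": 0.1}])

```text
clock: 34.02
tool_pos: [0.5501, 0.0516, 0.1973]
tool_rot: [1.247, 1.204, -1.276]
ft_force: [-0.3, -0.5, -0.3]
gripper_width: 0.026
```

```bash
python3 look.py w33 .575 .08 .2 .042 40
```

```text
F [-0.3 -0.5 -0.3] w 0.026023661163458882 clk 34.025
at [0.5498 0.0551 0.197 ] psi -0.059 n 1 ang [-0.101, -0.01, 0.03] q1 -0.06 q6 -0.00
 lin [[-3.5, 23.6, -26.4]]
```

Call:
servo_tool(increments=[{"delta_pos": [0, 15, -12], "angular": [-0.1, -0.01, 0.03], "fingers": 0.1}, {"delta_pos": [0, 9, -8], "angular": [0, 0, 0], "fingers": 0.1}, {"delta_pos": [0, 0, 0], "angular": [0, 0, 0], "fingers": 0.1}, {"delta_pos": [0, 0, 0], "angular": [0, 0, 0], "fingers": 0.1}])

```text
clock: 34.58
tool_pos: [0.5705, 0.0751, 0.1908]
tool_rot: [1.173, 1.236, -1.188]
ft_force: [-0.7, -0.7, 0.4]
gripper_width: 0.0259
```

```bash
python3 look.py w34 .575 .08 .12 .042 40
```

```text
F [-0.7 -0.7  0.4] w 0.02588737082313904 clk 34.575
at [0.5706 0.075  0.1909] psi 0.040 n 2 ang [-0.001, 0.0, 0.006] q1 -0.02 q6 -0.06
 lin each [35.4, 2.7, -2.4]
```

View pics/w34.png

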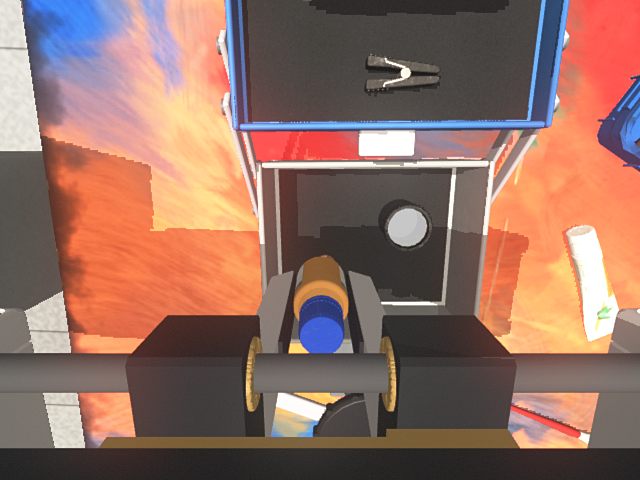

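Call:
servo_tool(increments=[{"delta_pos": [35, 3, -4], "angular": [0, 0, 0.006], "fingers": 0.1}, {"delta_pos": [35, 2, -3], "angular": [0, 0, 0], "fingers": 0.1}, {"delta_pos": [20, 0, -2], "angular": [0, 0, 0], "fingers": 0.1}, {"delta_pos": [0, 0, 0], "angular": [0, 0, 0], "fingers": 0.1}])

```text
clock: 35.12
tool_pos: [0.5755, 0.0814, 0.1001]
tool_rot: [1.182, 1.226, -1.187]
ft_force: [-0.4, 0.8, 0.1]
gripper_width: 0.026
```

```bash
python3 look.py w35 .575 .082 .026 .042 40
```

```text
F [-0.4  0.8  0.1] w 0.026037942814063582 clk 35.125
at [0.5765 0.0813 0.1013] psi 0.034 n 2 ang [-0.004, 0.001, 0.0] q1 -0.01 q6 -0.04
 lin each [37.7, -0.7, -0.4]
```

View pics/w35.png

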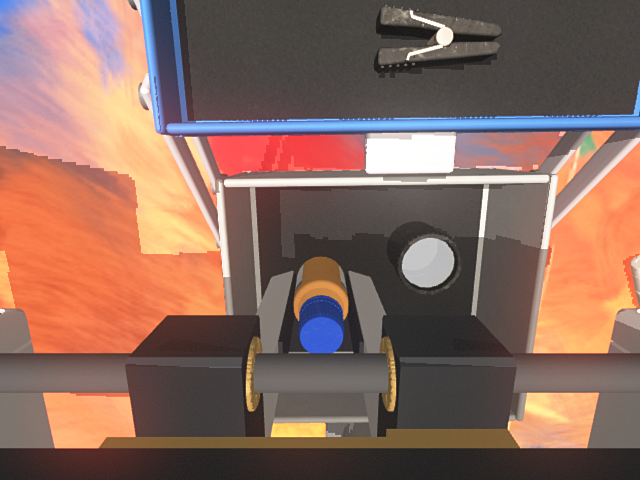

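Call:
servo_tool(increments=[{"delta_pos": [30, 0, -1], "angular": [0, 0, 0], "fingers": 0.1}, {"delta_pos": [28, 0, 0], "angular": [0, 0, 0], "fingers": 0.1}, {"delta_pos": [14, 0, 0], "angular": [0, 0, 0], "fingers": 0.1}, {"delta_pos": [0, 0, 0], "angular": [0, 0, 0], "fingers": 0.1}])

```text
clock: 35.67
tool_pos: [0.5828, 0.0807, 0.0348]
tool_rot: [1.19, 1.213, -1.178]
ft_force: [0.7, 0.3, -1.0]
gripper_width: 0.0258
```

```bash
python3 look.py w36 .575 .082 .025 .042 40
```

```text
F [ 0.7  0.3 -1. ] w 0.025794997419492795 clk 35.675
at [0.5836 0.0808 0.0356] psi 0.031 n 1 ang [-0.011, 0.003, -0.014] q1 -0.01 q6 -0.04
 lin [[10.5, -8.8, -1.5]]
```

View pics/w36.png

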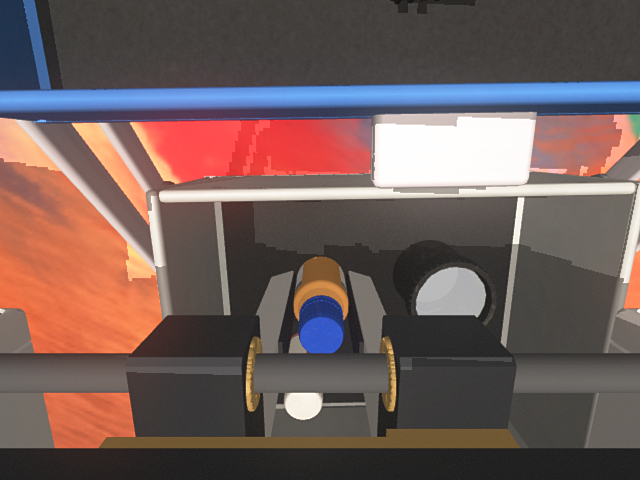

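Call:
servo_tool(increments=[{"delta_pos": [4, -7, 0], "angular": [-0.01, 0, -0.014], "fingers": 0.1}, {"delta_pos": [5, 0, 0], "angular": [0, 0, 0], "fingers": 0.1}, {"delta_pos": [0, 0, 0], "angular": [0, 0, 0], "fingers": 0.1}])

```text
clock: 36.1
tool_pos: [0.5786, 0.0805, 0.029]
tool_rot: [1.178, 1.223, -1.176]
ft_force: [-0.7, -0.1, -1.2]
gripper_width: 0.026
```

```bash
python3 look.py w37 .575 .082 .025 .042 40
```

```text
F [-0.7 -0.1 -1.2] w 0.025979918567170218 clk 36.1
at [0.5788 0.0805 0.0292] psi 0.042 n 1 ang [0.0, 0.003, -0.005] q1 -0.01 q6 -0.05
 lin each [4.2, -3.7, -1.7]
```

Call:
servo_tool(increments=[{"delta_pos": [4, -2, 0], "angular": [0, 0, 0], "fingers": 0.1}, {"delta_pos": [1, 0, 0], "angular": [0, 0, 0], "fingers": 0.1}, {"delta_pos": [0, 0, 0], "angular": [0, 0, 0], "fingers": 0.42}, {"delta_pos": [0, 0, 0], "angular": [0, 0, 0], "fingers": 0.42}, {"delta_pos": [0, 0, 0], "angular": [0, 0, 0], "fingers": 0.42}, {"delta_pos": [-20, 0, 0], "angular": [0, 0, 0], "fingers": 0.42}, {"delta_pos": [-40, 0, 0], "angular": [0, 0, 0], "fingers": 0.42}, {"delta_pos": [-50, 0, 0], "angular": [0, 0, 0], "fingers": 0.42}, {"delta_pos": [-50, 0, 0], "angular": [0, 0, 0], "fingers": 0.42}, {"delta_pos": [-20, 0, 0], "angular": [0, 0, 0], "fingers": 0.42}])

```text
clock: 37.4
tool_pos: [0.5756, 0.081, 0.214]
tool_rot: [1.179, 1.222, -1.174]
ft_force: [-0.6, 0.4, 0.6]
gripper_width: 0.0395
```

```bash
python3 look.py w38 .606 .24 .23 -1.53 40
python3 - <<'E'
from h import *
f,c,st=grab("scene"); cv2.imwrite("pics/s38.png",f["color"])
f,c,st=grab("top"); cv2.imwrite("pics/t38.png",f["color"])
E
```

```text
F [-0.6  0.4  0.6] w 0.03954626300560814 clk 37.4
at [0.5769 0.081  0.2163] psi 0.042 n 10 ang [0.157, -0.001, -0.001] q1 -0.01 q6 -0.05
 lin [[-1.4, 3.6, -15.8], [-1.4, 1.1, -16.1], [-1.4, -1.5, -16.1], [-1.4, -4.0, -15.7], [-1.4, -6.4, -14.8], [-1.4, -8.6, -13.7], [-1.4, -10.7, -12.1], [-1.4, -12.4, -10.3], [-1.4, -13.9, -8.3], [-1.4, -15.0, -6.0]]
```

View pics/w38.png

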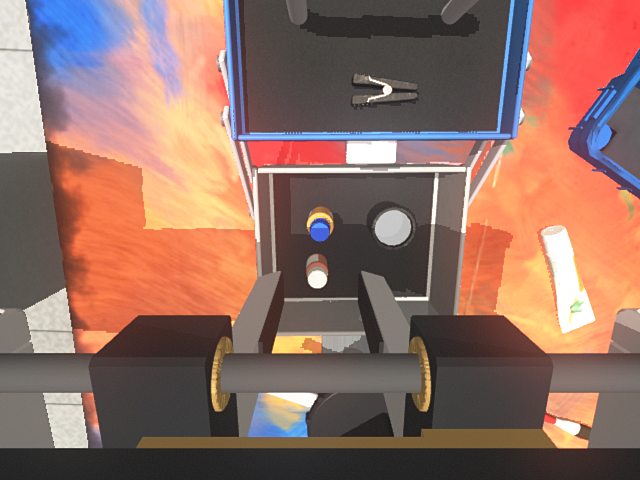

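View pics/s38.png

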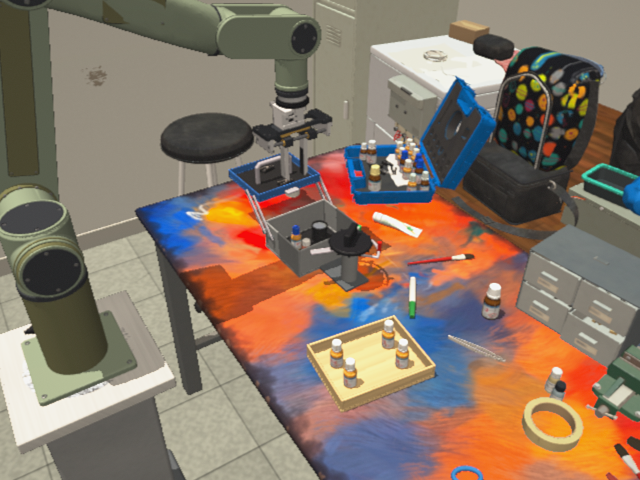

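Bottle (320,228), vial (317,272) and loupe (392,228) all stand in the compartment, and four white-capped bottles are left in the crate. Next: close the tray.

Call:
servo_tool(increments=[{"delta_pos": [-3, 4, -16], "angular": [0.157, 0, 0], "fingers": 0.45}, {"delta_pos": [-3, 1, -16], "angular": [0.157, 0, 0], "fingers": 0.45}, {"delta_pos": [-3, -1, -16], "angular": [0.157, 0, 0], "fingers": 0.45}, {"delta_pos": [-3, -4, -16], "angular": [0.157, 0, 0], "fingers": 0.45}, {"delta_pos": [-3, -6, -15], "angular": [0.157, 0, 0], "fingers": 0.45}, {"delta_pos": [-3, -9, -14], "angular": [0.157, 0, 0], "fingers": 0.45}, {"delta_pos": [-1, -11, -12], "angular": [0.157, 0, 0], "fingers": 0.45}, {"delta_pos": [-1, -12, -10], "angular": [0.157, 0, 0], "fingers": 0.45}, {"delta_pos": [-1, -14, -8], "angular": [0.157, 0, 0], "fingers": 0.45}, {"delta_pos": [-1, -12, -5], "angular": [0.13, 0, 0], "fingers": 0.45}])

```text
clock: 38.8
tool_pos: [0.5954, 0.2381, 0.2112]
tool_rot: [2.171, 0.008, -2.247]
ft_force: [0.2, 0.2, -1.4]
gripper_width: 0.0426
```

Call:
servo_tool(increments=[{"delta_pos": [0, 0, 0], "angular": [0, 0, 0], "fingers": 0.45}, {"delta_pos": [0, 0, 0], "angular": [0, 0, 0], "fingers": 0.45}])

```text
clock: 39.05
tool_pos: [0.5933, 0.2379, 0.2076]
tool_rot: [2.161, 0.011, -2.25]
ft_force: [0.0, 0.3, 0.5]
gripper_width: 0.0425
```

```bash
python3 look.py w39 .6087 .241 .2 -1.53 40
```

```text
F [0.  0.3 0.5] w 0.04250468876466308 clk 39.05
at [0.5933 0.2379 0.2076] psi -1.551 n 1 ang [-0.021, 0.041, -0.009] q1 0.25 q6 1.80
 lin [[7.0, -2.9, -15.8]]
```

View pics/w39.png

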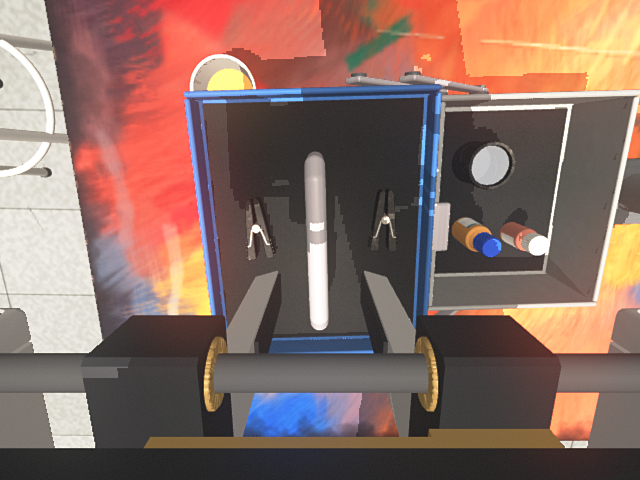

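Call:
servo_tool(increments=[{"delta_pos": [0, -2, -10], "angular": [-0.02, 0.04, -0.01], "fingers": 0.45}, {"delta_pos": [5, 0, -4], "angular": [0, 0, 0], "fingers": 0.45}, {"delta_pos": [5, 0, 0], "angular": [0, 0, 0], "fingers": 0.45}, {"delta_pos": [0, 0, 0], "angular": [0, 0, 0], "fingers": 0.45}])

```text
clock: 39.6
tool_pos: [0.6068, 0.2382, 0.1954]
tool_rot: [2.198, 0.044, -2.204]
ft_force: [0.3, -0.8, -0.8]
gripper_width: 0.0424
```

```bash
python3 look.py w40 .6087 .241 .16 -1.53 40
```

```text
F [ 0.3 -0.8 -0.8] w 0.0424128952036017 clk 39.6
at [0.6069 0.2382 0.1957] psi -1.531 n 1 ang [-0.001, 0.003, 0.0] q1 0.24 q6 1.77
 lin each [35.7, -2.7, -2.0]
```

View pics/w40.png

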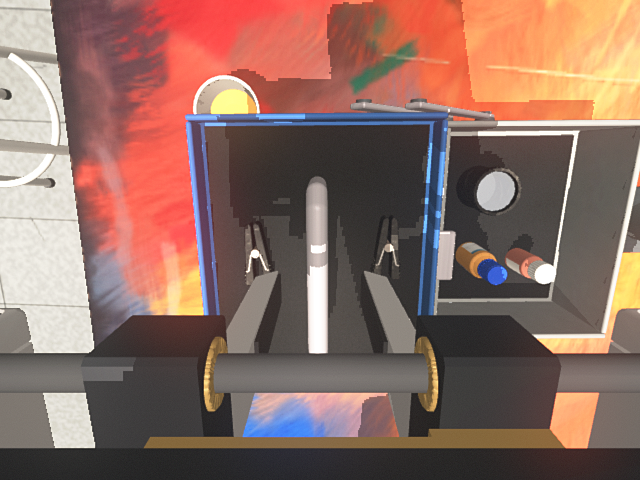

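Call:
servo_tool(increments=[{"delta_pos": [15, -2, -1], "angular": [0, 0, 0], "fingers": 0.45}, {"delta_pos": [15, 0, 0], "angular": [0, 0, 0], "fingers": 0.45}, {"delta_pos": [7, 0, 0], "angular": [0, 0, 0], "fingers": 0.45}, {"delta_pos": [0, 0, 0], "angular": [0, 0, 0], "fingers": 0.0}, {"delta_pos": [0, 0, 0], "angular": [0, 0, 0], "fingers": 0.0}, {"delta_pos": [0, 0, 0], "angular": [0, 0, 0], "fingers": 0.0}, {"delta_pos": [0, 0, 0], "angular": [0, 0, 0], "fingers": 0.0}, {"delta_pos": [0, 0, 0], "angular": [0, 0, 0], "fingers": 0.0}])

```text
clock: 40.65
tool_pos: [0.6075, 0.2402, 0.1557]
tool_rot: [2.197, 0.044, -2.204]
ft_force: [-0.1, -0.1, -1.6]
gripper_width: 0.0107
```

```bash
python3 tr.py -1
```

```text
q est 2.027467425252431 r 0.971496883855776 [-0.0088  0.1802  0.0365] w 0.010748258097594424 F [-0.1 -0.1 -1.6] [ 0.03 -0.02  0.02] psi -1.5301525138478809
[-9.7, 5.7, -1.2] 1.93
[-6.7, 8.7, 0.0] 1.83
[-5.8, 9.3, 0.0] 1.73
[-4.8, 9.9, 0.0] 1.63
[-3.8, 10.3, -0.0] 1.53
[-2.8, 10.6, -0.0] 1.43
[-1.7, 10.9, -0.0] 1.33
[-0.6, 11.0, -0.0] 1.23
[0.5, 11.0, -0.0] 1.13
[1.6, 10.9, -0.0] 1.03
```

Call:
servo_tool(increments=[{"delta_pos": [-7, 8, 0], "angular": [0, 0, 0], "fingers": 0.0}, {"delta_pos": [-7, 9, 0], "angular": [0, 0, 0], "fingers": 0.0}, {"delta_pos": [-6, 9, 0], "angular": [0, 0, 0], "fingers": 0.0}, {"delta_pos": [-5, 10, 0], "angular": [0, 0, 0], "fingers": 0.0}, {"delta_pos": [-4, 10, 0], "angular": [0, 0, 0], "fingers": 0.0}, {"delta_pos": [-3, 10.5, 0], "angular": [0, 0, 0], "fingers": 0.0}, {"delta_pos": [-2, 11, 0], "angular": [0, 0, 0], "fingers": 0.0}])

```text
clock: 41.52
tool_pos: [0.6104, 0.1737, 0.187]
tool_rot: [2.201, 0.056, -2.208]
ft_force: [4.2, 4.7, -9.5]
gripper_width: 0.0112
```

```bash
sed -i 's/\[.6163,.06,.1192\]/[.6151,.0598,.1147]/' tr.py; python3 tr.py -1
```

```text
q est 1.3180645538006461 r 1.0032558438525203 [-0.0047  0.1139  0.0723] w 0.011191329709141207 F [ 4.2  4.7 -9.5] [ 0.71 -0.73  0.  ] psi -1.528556561083087
[-0.2, 11.0, 0.1] 1.22
[0.5, 11.0, 0.0] 1.12
[1.6, 10.9, -0.0] 1.02
[2.7, 10.7, -0.0] 0.92
[3.7, 10.3, -0.0] 0.82
[4.7, 9.9, -0.0] 0.72
[5.7, 9.4, -0.0] 0.62
[6.6, 8.8, -0.0] 0.52
[7.5, 8.1, -0.0] 0.42
[8.2, 7.3, -0.0] 0.32
```

Call:
servo_tool(increments=[{"delta_pos": [-0.2, 11, 0], "angular": [0, 0, 0], "fingers": 0.0}, {"delta_pos": [0.5, 11, 0], "angular": [0, 0, 0], "fingers": 0.0}, {"delta_pos": [1.5, 11, 0], "angular": [0, 0, 0], "fingers": 0.0}, {"delta_pos": [2.5, 10.5, 0], "angular": [0, 0, 0], "fingers": 0.0}, {"delta_pos": [3.5, 10.5, 0], "angular": [0, 0, 0], "fingers": 0.0}, {"delta_pos": [4.5, 10, 0], "angular": [0, 0, 0], "fingers": 0.0}, {"delta_pos": [5.5, 9.5, 0], "angular": [0, 0, 0], "fingers": 0.0}])

```text
clock: 42.4
tool_pos: [0.614, 0.1026, 0.169]
tool_rot: [2.212, 0.073, -2.211]
ft_force: [2.5, 6.8, -5.9]
gripper_width: 0.011
```

```bash
python3 tr.py -1
```

```text
q est 0.6393552081965659 r 1.0000403433755463 [-0.0011  0.0428  0.0543] w 0.010960632363503241 F [ 2.5  6.8 -5.9] [ 0.98 -0.48  0.02] psi -1.5286758502928293
[6.3, 9.0, 0.7] 0.54
[7.2, 8.3, 0.0] 0.44
[8.0, 7.6, 0.0] 0.34
[8.7, 6.8, 0.0] 0.24
[9.3, 5.9, 0.0] 0.14
[9.8, 4.9, 0.0] 0.04
[4.0, 1.7, 0.0] 0.00
[0.0, 0.0, 0.0] 0.00
[0.0, 0.0, 0.0] 0.00
[0.0, 0.0, 0.0] 0.00
```

Call:
servo_tool(increments=[{"delta_pos": [6.5, 9, 0], "angular": [0, 0, 0], "fingers": 0.0}, {"delta_pos": [7, 8.5, 0], "angular": [0, 0, 0], "fingers": 0.0}, {"delta_pos": [8, 7.5, 0], "angular": [0, 0, 0], "fingers": 0.0}, {"delta_pos": [9, 7, 0], "angular": [0, 0, 0], "fingers": 0.0}, {"delta_pos": [9, 6, 0], "angular": [0, 0, 0], "fingers": 0.0}, {"delta_pos": [8, 4, 0], "angular": [0, 0, 0], "fingers": 0.0}, {"delta_pos": [0, 0, 0], "angular": [0, 0, 0], "fingers": 0.0}])

```text
clock: 43.28
tool_pos: [0.6159, 0.0647, 0.1247]
tool_rot: [2.222, 0.086, -2.213]
ft_force: [5.5, 5.0, -7.9]
gripper_width: 0.011
```

```bash
python3 tr.py -1
```

```text
q est 0.10074345077118707 r 0.9947338933495979 [0.0008 0.0049 0.01  ] w 0.010955967093534313 F [ 5.5  5.  -7.9] [ 0.57 -0.61  0.06] psi -1.528838315727361
[9.7, 5.1, 1.1] 0.00
[0.1, 0.0, 0.0] 0.00
[0.0, 0.0, 0.0] 0.00
[0.0, 0.0, 0.0] 0.00
[0.0, 0.0, 0.0] 0.00
[0.0, 0.0, 0.0] 0.00
[0.0, 0.0, 0.0] 0.00
[0.0, 0.0, 0.0] 0.00
[0.0, 0.0, 0.0] 0.00
[0.0, 0.0, 0.0] 0.00
```

Call:
servo_tool(increments=[{"delta_pos": [6, 3, 0], "angular": [0, 0, 0], "fingers": 0.0}, {"delta_pos": [5, 2, 0], "angular": [0, 0, 0], "fingers": 0.0}, {"delta_pos": [2, 0, 0], "angular": [0, 0, 0], "fingers": 0.0}, {"delta_pos": [0, 0, 0], "angular": [0, 0, 0], "fingers": 0.0}])

```text
clock: 43.78
tool_pos: [0.6162, 0.0607, 0.1149]
tool_rot: [2.224, 0.089, -2.213]
ft_force: [2.7, 4.1, -6.3]
gripper_width: 0.0108
```

```bash
python3 tr.py -1|head -2
```

```text
q est 0.004829847986118629 r 0.9933524643737158 [0.0011 0.0009 0.0002] w 0.010821648281292158 F [ 2.7  4.1 -6.3] [ 0.55 -0.26  0.09] psi -1.5285699370430947
[0.2, 0.9, 1.2] 0.00
```

Call:
servo_tool(increments=[{"delta_pos": [2, 1, 0], "angular": [0, 0, 0], "fingers": 0.0}, {"delta_pos": [0, 0, 0], "angular": [0, 0, 0], "fingers": 0.45}, {"delta_pos": [0, 0, 0], "angular": [0, 0, 0], "fingers": 0.45}, {"delta_pos": [0, 0, 0], "angular": [0, 0, 0], "fingers": 0.45}, {"delta_pos": [-20, 0, 0], "angular": [0, 0, 0], "fingers": 0.45}, {"delta_pos": [-40, 0, 0], "angular": [0, 0, 0], "fingers": 0.45}, {"delta_pos": [-45, 0, 0], "angular": [0, 0, 0], "fingers": 0.45}, {"delta_pos": [-25, 0, 0], "angular": [0, 0, 0], "fingers": 0.45}, {"delta_pos": [0, 0, 0], "angular": [0, 0, 0], "fingers": 0.45}])

```text
clock: 44.9
tool_pos: [0.617, 0.051, 0.2544]
tool_rot: [2.228, 0.081, -2.206]
ft_force: [-1.0, -0.7, -0.1]
gripper_width: 0.0422
```

```bash
python3 look.py w41 .6215 -.095 .235 -.942 40
```

```text
F [-1.  -0.7 -0.1] w 0.04220417610066545 clk 44.9
at [0.6162 0.0511 0.253 ] psi -1.530 n 4 ang [-0.147, -0.004, 0.007] q1 -0.08 q6 1.45
 lin [[3.3, 36.7, 0.2], [3.6, 36.2, 5.6], [3.9, 35.0, 10.8], [4.2, 33.0, 15.8]]
```

View pics/w41.png

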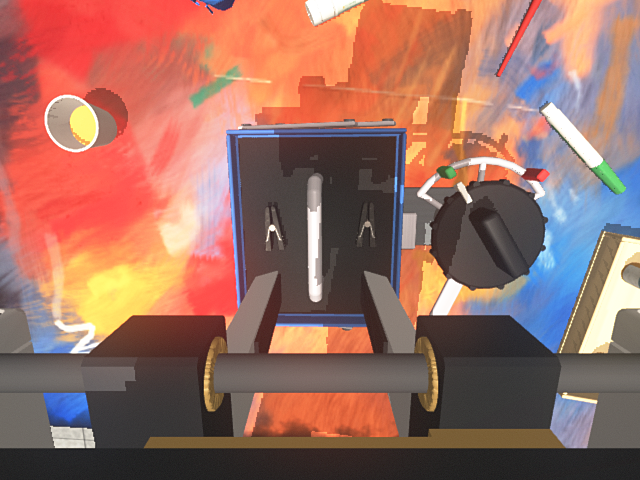

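Tray is down and the clips are in it. On to the wheel.

Call:
servo_tool(increments=[{"delta_pos": [2, 37, 0], "angular": [-0.147, 0, 0.01], "fingers": 0.45}, {"delta_pos": [2, 36, 6], "angular": [-0.147, 0, 0.01], "fingers": 0.45}, {"delta_pos": [2, 35, 11], "angular": [-0.147, 0, 0.005], "fingers": 0.45}, {"delta_pos": [2, 30, 15], "angular": [-0.147, 0, 0], "fingers": 0.45}, {"delta_pos": [0, 0, 0], "angular": [0, 0, 0], "fingers": 0.45}, {"delta_pos": [0, 0, 0], "angular": [0, 0, 0], "fingers": 0.45}])

```text
clock: 45.7
tool_pos: [0.6161, -0.0939, 0.2319]
tool_rot: [1.854, 0.634, -1.853]
ft_force: [0.4, 0.1, -0.7]
gripper_width: 0.0424
```

```bash
python3 look.py w42 .622 -.095 .16 -.942 40
```

```text
F [ 0.4  0.1 -0.7] w 0.04241767169006364 clk 45.7
at [ 0.616  -0.0938  0.2318] psi -0.923 n 2 ang [0.01, -0.002, 0.006] q1 -0.30 q6 0.63
 lin [[35.9, 2.7, -1.9], [35.9, 2.5, -2.0]]
```

View pics/w42.png

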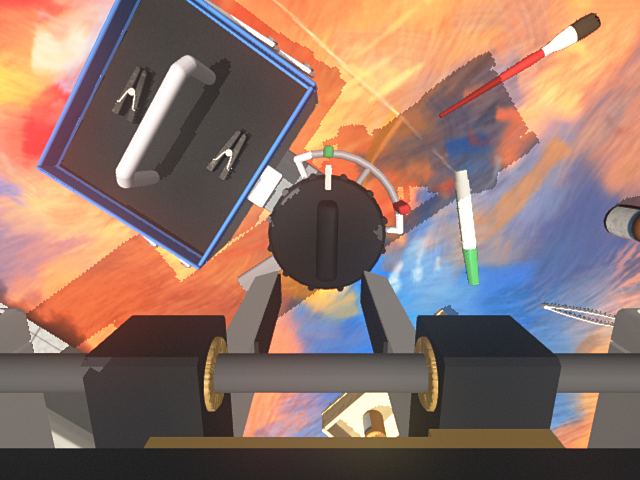

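Call:
servo_tool(increments=[{"delta_pos": [30, 4, -2], "angular": [0.01, 0, 0.006], "fingers": 0.45}, {"delta_pos": [25, 1, -2], "angular": [0.01, 0, 0], "fingers": 0.45}, {"delta_pos": [10, 0, 0], "angular": [0, 0, 0], "fingers": 0.45}, {"delta_pos": [0, 0, 0], "angular": [0, 0, 0], "fingers": 0.45}])

```text
clock: 46.25
tool_pos: [0.6228, -0.09, 0.166]
tool_rot: [1.866, 0.614, -1.859]
ft_force: [-0.2, 0.5, 0.1]
gripper_width: 0.0422
```

```bash
python3 look.py w43 .622 -.095 .122 -.942 40
```

```text
F [-0.2  0.5  0.1] w 0.04221522134017605 clk 46.25
at [ 0.6233 -0.0902  0.1667] psi -0.940 n 2 ang [0.001, -0.003, 0.002] q1 -0.29 q6 0.65
 lin each [22.3, 1.7, 2.1]
```

View pics/w43.png

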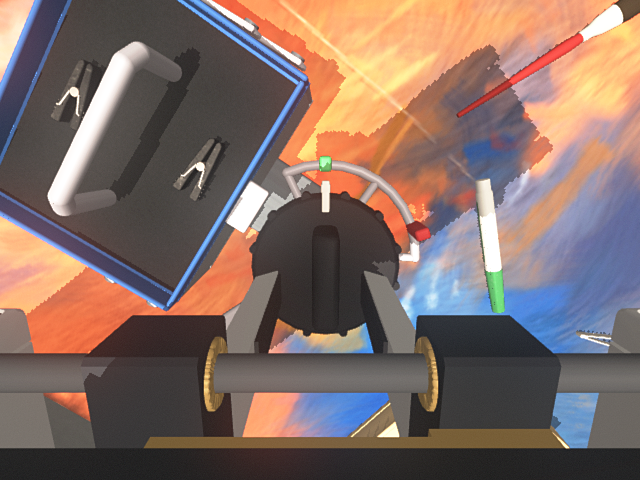

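Call:
servo_tool(increments=[{"delta_pos": [18, 2, 3], "angular": [0, 0, 0], "fingers": 0.45}, {"delta_pos": [15, 1, 1], "angular": [0, 0, 0], "fingers": 0.45}, {"delta_pos": [10, 0, 0], "angular": [0, 0, 0], "fingers": 0.45}, {"delta_pos": [0, 0, 0], "angular": [0, 0, 0], "fingers": 0.0}, {"delta_pos": [0, 0, 0], "angular": [0, 0, 0], "fingers": 0.0}, {"delta_pos": [0, 0, 0], "angular": [0, 0, 0], "fingers": 0.0}, {"delta_pos": [0, 0, 0], "angular": [0, 0, 0], "fingers": 0.0}, {"delta_pos": [0, 0, 0], "angular": [0, 0, 0], "fingers": 0.0}])

```text
clock: 47.3
tool_pos: [0.622, -0.094, 0.1228]
tool_rot: [1.869, 0.614, -1.857]
ft_force: [-0.0, 1.0, -1.6]
gripper_width: 0.0159
```

```bash
python3 look.py w44 .622 -.095 .122 -2.15 40
```

```text
F [-0.   1.  -1.6] w 0.01594164255557502 clk 47.3
at [ 0.622  -0.094   0.1228] psi -0.940 n 8 ang [0.151, -0.0, 0.001] q1 -0.29 q6 0.64
 lin [[0.1, 0.1, 0.1], [0.1, 0.1, 0.1], [0.1, 0.1, 0.0], [0.1, 0.1, 0.0], [0.1, 0.1, 0.0], [0.1, 0.1, -0.0], [0.1, 0.1, -0.0], [0.1, 0.1, -0.1]]
```

Call:
servo_tool(increments=[{"delta_pos": [0, 0, 0], "angular": [0.1, 0, 0], "fingers": 0.0}, {"delta_pos": [0, 0, 0], "angular": [0.15, 0, 0], "fingers": 0.0}, {"delta_pos": [0, 0, 0], "angular": [0.15, 0, 0], "fingers": 0.0}, {"delta_pos": [0, 0, 0], "angular": [0.15, 0, 0], "fingers": 0.0}, {"delta_pos": [0, 0, 0], "angular": [0.15, 0, 0], "fingers": 0.0}, {"delta_pos": [0, 0, 0], "angular": [0.15, 0, 0], "fingers": 0.0}, {"delta_pos": [0, 0, 0], "angular": [0.15, 0, 0], "fingers": 0.0}])

```text
clock: 48.22
tool_pos: [0.6221, -0.0956, 0.1227]
tool_rot: [-2.003, 0.4, 1.997]
ft_force: [-1.4, 0.8, -0.8]
gripper_width: 0.0159
```

```bash
python3 look.py w45 .622 -.095 .122 -2.15 40
```

```text
F [-1.4  0.8 -0.8] w 0.015912948949921738 clk 48.225
at [ 0.6221 -0.0956  0.1228] psi -1.974 n 2 ang [0.088, -0.001, 0.003] q1 -0.29 q6 1.68
 lin [[0.4, -0.3, 0.2], [0.4, -0.2, 0.2]]
```

Call:
servo_tool(increments=[{"delta_pos": [0, 0, 0], "angular": [0.08, 0, 0], "fingers": 0.0}, {"delta_pos": [0, 0, 0], "angular": [0.08, 0, 0], "fingers": 0.0}, {"delta_pos": [0, 0, 0], "angular": [0, 0, 0], "fingers": 0.0}])

```text
clock: 48.65
tool_pos: [0.622, -0.0959, 0.1228]
tool_rot: [-1.905, 0.543, 1.9]
ft_force: [-0.1, 0.8, -1.1]
gripper_width: 0.0158
```

```bash
python3 meas.py w46
```

```text
[ 0.622  -0.0959  0.1228] -2.1312646707172647 clk 48.65
```

View pics/w46.png

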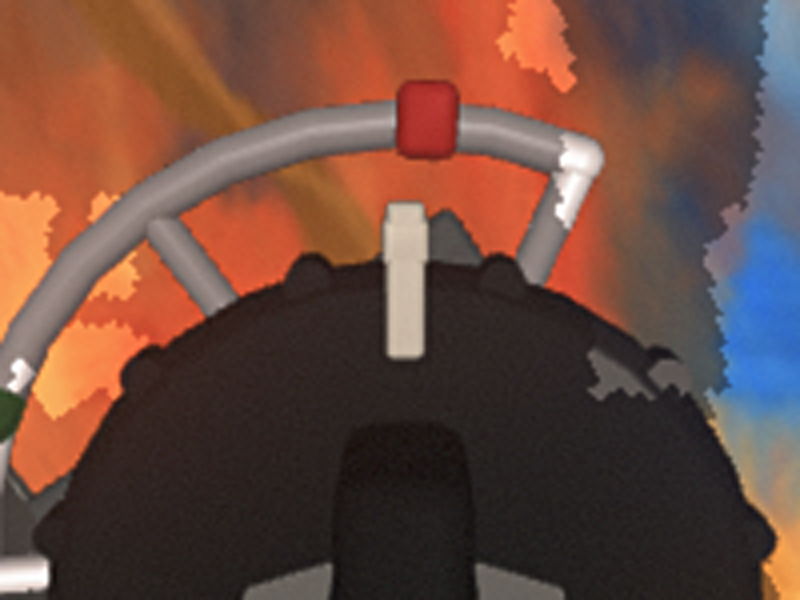

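Pointer at column 405, red flag at 428 of the 4x crop, so about 0.05 rad more is needed.

Call:
servo_tool(increments=[{"delta_pos": [0, 0, 0], "angular": [0.053, 0, 0], "fingers": 0.0}, {"delta_pos": [0, 0, 0], "angular": [0, 0, 0], "fingers": 0.0}, {"delta_pos": [0, 0, 0], "angular": [0, 0, 0], "fingers": 0.0}])

```text
clock: 49.08
tool_pos: [0.622, -0.0959, 0.1228]
tool_rot: [-1.875, 0.584, 1.87]
ft_force: [-0.9, 1.4, -1.2]
gripper_width: 0.0159
```

```bash
python3 meas.py w47
```

```text
[ 0.622  -0.0959  0.1228] -2.1794041966932323 clk 49.075
```

View pics/w47.png

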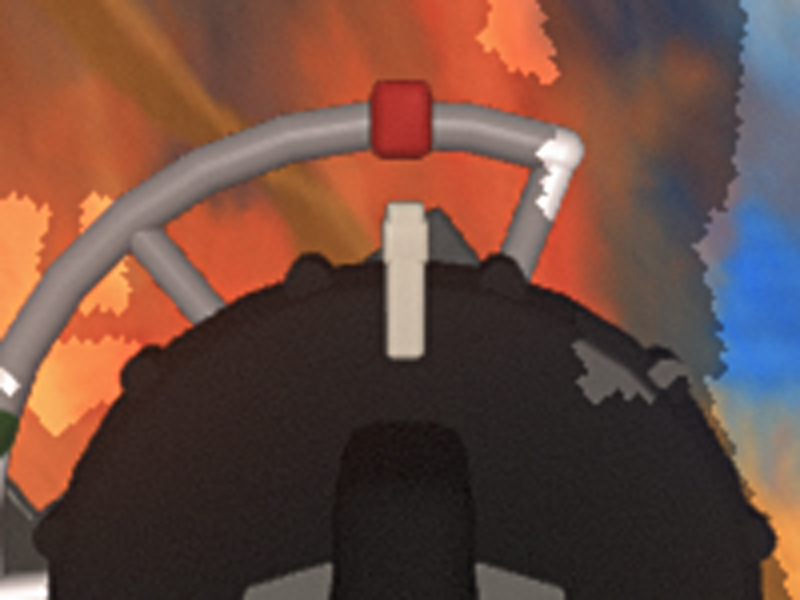

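Aligned (401 against 405, about 0.01 rad). Next: release, rise and check.

Call:
servo_tool(increments=[{"delta_pos": [0, 0, 0], "angular": [0, 0, 0], "fingers": 0.45}, {"delta_pos": [0, 0, 0], "angular": [0, 0, 0], "fingers": 0.45}, {"delta_pos": [0, 0, 0], "angular": [0, 0, 0], "fingers": 0.45}, {"delta_pos": [-20, 0, 0], "angular": [0, 0, 0], "fingers": 0.45}, {"delta_pos": [-40, 0, 0], "angular": [0, 0, 0], "fingers": 0.45}, {"delta_pos": [-50, 0, 0], "angular": [0, 0, 0], "fingers": 0.45}, {"delta_pos": [-40, 0, 0], "angular": [0, 0, 0], "fingers": 0.45}, {"delta_pos": [0, 0, 0], "angular": [0, 0, 0], "fingers": 0.45}, {"delta_pos": [0, 0, 0], "angular": [0, 0, 0], "fingers": 0.45}])

```text
clock: 50.25
tool_pos: [0.6229, -0.0972, 0.2848]
tool_rot: [-1.884, 0.582, 1.862]
ft_force: [-0.4, 1.2, -1.2]
gripper_width: 0.0421
```

```bash
python3 look.py w48
python3 - <<'E'
from h import *
f,c,st=grab("scene"); cv2.imwrite("pics/s48.png",f["color"])
E
```

```text
F [-0.4  1.2 -1.2] w 0.042125590843691406 clk 50.25
```

View pics/w48.png

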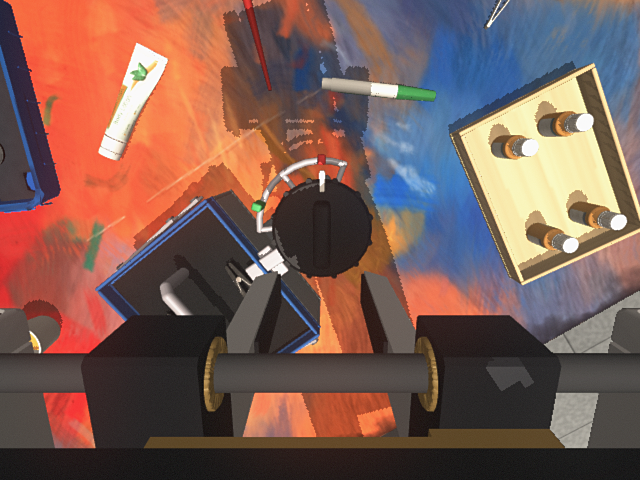

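View pics/s48.png

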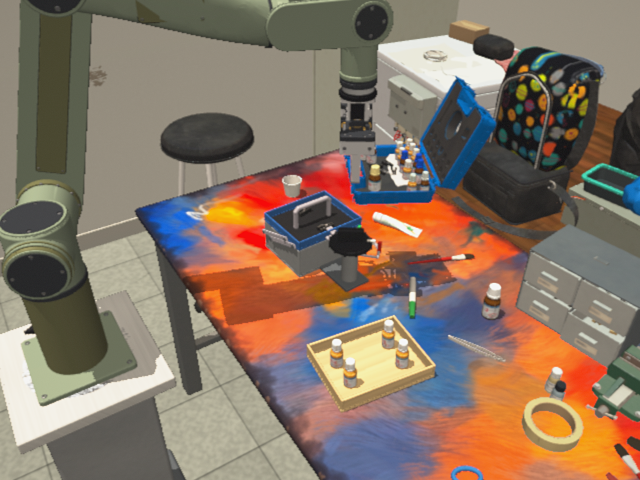

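The wrist view shows the pointer (322,180) in line with the red flag (321,160). The tray is down and locked, and the hold-down arm lies over the lug at (265,262). The four white-capped bottles are standing, and the cup and marker are where they started. Handing in.

```bash
python3 -c "
from cell import job
print(job.job_done())"
```

```text
the job is handed in; nothing more can be done
None
```

The job is handed in at about 50 s of the 210 s allowed, with every step done in the order asked. No verdict was reported.

**What I did:**
- Turned the lock wheel to the green mark and swung the tray fully open to its stop.
- Put the black loupe, the vial and the blue-capped bottle into the compartment. Only one vial stood in front of the box, the salmon one with the white cap.
- Swung the tray back down and turned the wheel to the red mark.

**Last checks:**
- **Wheel:** before release, the pointer was within about 0.01 rad of the red flag by eye. It still lined up after the gripper let go, and the hold-down arm lies over the tray's lug.
- **Compartment:** the loupe, vial and bottle were standing upright in the last pictures before the tray closed. I could not see them after that.
- **Tray:** it is down. Both clips were in it when it closed; only one was in view in the last wrist picture.
- **Everything else:** four white-capped bottles stand in the crate, and the cup and marker were not touched.

I saw no slackened grip and no knock to the loupe. The wrist force readings I took stayed near 12 N or less. The top and scene cameras differed by about 5 mm on the loupe and the vial, so I used the wrist view for the final approach on each grasp.

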